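# Empty the knob tin, heft it, tip it again if need be

## Task

Empty the two-ended tin of brass cabinet knobs into the aluminium tray: hold it by one end tab, tip it steeply over the tray to pour from the opposite end, then stand it back in the middle of its rubber mat and let go. Now take it by the handle on top and lift it level a few centimetres off the mat, and hold it still for a second to feel whether it weighs more than the 260 g of the empty tin; if it does, put it down, take it by the other tab and tip out the other end. Finish with every knob in the tray and the tin standing upright in the middle of the mat, and disturb nothing else.

Things in the scene. Friction and masses are not known exactly. Their poses are not given: they have to be found in the camera images.
- tin: Steel two-ended parts tin, loose, 260 g empty. Origin: centre of its underside; x along its length, y across, z up when upright. Body 160 (x) x 72 (y) x 44 mm high, walls and floor 4 mm; 230 mm long over its two end tabs, 83 mm high over its handle. A wall across the middle (x 0) makes two separate compartments, each roofed by a cover (z 47) out to 26 mm from the middle and open from there to its end.
- lip_a (a point): Pouring lip at the tin's x+ end, at (80, 0, 44) mm in the tin's frame, axes as the tin's. Inside, a 45 degree ramp rises to it from the floor, which is flat for x within 38 mm. With this end down only the x+ compartment empties; knobs in the other stay, caught by the middle wall. Knobs slide out from about 80 degrees of tilt; 95 to 105 is sure.
- lip_b (a point): Pouring lip at the tin's x- end, at (-80, 0, 44) mm in the tin's frame, axes as the tin's; as lip_a, for the x- compartment.
- tab_a (a point): Grip point of the tin's x+ end tab, at (100, 0, 28) mm in the tin's frame, axes as the tin's. The tab is an upright plate 12 mm thick (tin y), from x 79 to 115 and z 10 to 40 mm: pinch it across its thickness. Grip firmly (the tin hangs from it) and pour over lip_b.
- tab_b (a point): Grip point of the tin's x- end tab, at (-100, 0, 28) mm in the tin's frame, otherwise as tab_a. Holding this tab, pour over lip_a.
- handle (a point): Grip point of the tin's handle, at (0, 0, 68) mm in the tin's frame, above its middle, axes as the tin's. The handle is an upright plate on the cover, 12 mm thick along tin x, 44 mm wide along tin y, from z 47 to 83 mm: pinch it across its thickness, a quarter turn from the grip on the tabs.
- mat: Black rubber mat fixed to the bench, 180 (x) x 120 (y) x 4 mm thick, the tin's place. Origin: centre of its underside. The tin starts in its middle, lengthwise along the mat's x.
- tray: Open aluminium tray fixed to the bench, 240 (x) x 200 (y) x 50 mm high, walls 5 mm with a 7 mm lip, floor 5 mm. Origin: centre of its underside; z up.
- knob_a: Square brass cabinet knob, loose, 120 to 140 g: base 28 x 28 x 10 mm with a 20 x 20 x 16 mm head on it. Origin: centre of the base's underside. Starts in either compartment of the tin: there may be one in each or both in one.
- knob_b: Square brass cabinet knob, loose, 120 to 140 g: base 28 x 28 x 10 mm with a 20 x 20 x 16 mm head on it. Origin: centre of the base's underside. Starts in either compartment of the tin: there may be one in each or both in one.
- spray_can: Bystander: spray can, 52 mm across, 190 mm tall, standing. Origin: centre of its underside.
- tape_roll: Bystander: roll of masking tape lying flat, 80 mm across, 24 mm high. Origin: centre of its underside.
- sanding_block: Bystander: cork sanding block, 65 x 38 x 30 mm. Origin: centre of its underside.
- jar: Bystander: closed amber glass jar, 64 mm across, 85 mm tall. Origin: centre of its underside.
- brush: Bystander: paint brush lying flat. Origin: centre of its underside (for the brush, the middle of its length).
There are look-alikes about, which are no part of the job. There is more than one size of the mat; the job needs the larger.

How it is judged:
On the way, in this order (a step that is already met when the one before it is completed fails the run):
1. the tin, held by an end tab, is tipped steeply (over 60 degrees) above the tray (angle between tin's own z axis and vertical above 1.05 rad and horizontal distance between tin and tray below 0.2 m and (distance between the grasp point and tab_a below 0.035 m or distance between the grasp point and tab_b below 0.035 m)), for 0.2 s.
2. the tin stands upright on the mat again, let go (horizontal distance between tin and mat below 0.045 m and angle between tin's own z axis and vertical below 0.08 rad and height (world z) of tin below 0.01 m and contact force between the fingers and tin below 0.1 N), for 0.1 s.
3. the tin is hefted: held by its top handle, level (within 15 degrees), still and at least 15 mm up, for half a second (distance between the grasp point and handle below 0.035 m and height (world z) of tin above 0.019 m and angle between tin's own z axis and vertical below 0.26 rad and linear speed of tin below 0.03 m/s and contact force between anything else and tin above 0.5 N and contact force between mat and tin below 0.05 N), for 0.5 s.
At the end, for the whole second after the job is handed in: Both knobs lie at rest inside the tray's walls; the tin stands upright (within 4 degrees) and at rest on the mat, its middle within 45 mm of the mat's middle (either way round); nothing is held (x of knob_a in the frame of tray between -0.115 and 0.115 m and y of knob_a in the frame of tray between -0.095 and 0.095 m and height (world z) of each of knob_a, knob_b below 0.05 m and linear speed of each of knob_a, knob_b below 0.03 m/s and x of knob_b in the frame of tray between -0.115 and 0.115 m and y of knob_b in the frame of tray between -0.095 and 0.095 m and horizontal distance between tin and mat below 0.045 m and angle between tin's own z axis and vertical below 0.08 rad and height (world z) of tin below 0.01 m and linear speed of tin below 0.02 m/s); the robot touches nothing.
It fails at once if a bystander is pushed more than 30 mm or knocked over (distance of any of spray_can, tape_roll, sanding_block, jar, brush from where it was at the start of the episode above 0.03 m or angle between any of spray_can, jar's own z axis and vertical above 0.5 rad).
It also fails if it takes over 72 s, if anything falls off the work surface, if the arm or the gripper's body presses on something with over 40 N, if the wrist force passes 120 N, or if a joint passes its speed limit or range.

## Robot

A 6-joint arm with a two-finger parallel gripper is mounted at the origin on the work surface. World frame = base frame: x ahead of the robot, y to its left, z up, the work surface at z = 0. Lengths are in m, angles in rad, forces in N, time in s.
With the tool pointing down it reaches from about 0.25 to 0.725 m from the base axis. Payload 9.7 kg.
Tool frame: the origin (TCP) lies between the finger pads; the fingertips stand 8 mm ahead of it and the grasp point (between the pads) lies 11 mm behind it; x points along the fingers, y is the direction in which the jaws open and shut, and the axes are right-handed (so a half turn about x gives the same grasp; the last joint's range is limited). The gripper opens to 85 mm and grips with 20 to 120 N. Pads are 22 mm wide; open, the fingers measure 114 mm over their backs; the gripper's body (76 mm by 85 mm) begins 54 mm behind the grasp point. The pads swing forward as they close: fully open they stand 13 mm farther back than shut.
Start: joints at [1.229, 0.087, 0.176, 1.66, 0, 1.571], TCP at [0.184, 0.518, 0.239] pointing down, gripper open.
Joint ranges: [-3.13, 3.13], [-0.85, 1.81], [-1.15, 1.24], [-2.2, 2.28], [-1.44, 1.52], [-3.14, 3.14]. Speed limits (rad/s): [2.22, 2.22, 2.57, 3.14, 3.14, 3.14].

## Interface

Orientations are given as [roll, pitch, yaw] about the fixed x, y, z axes, in that order (R = Rz(yaw) Ry(pitch) Rx(roll)).
In Python, from cell import manip gives the robot as it stands. The module is installed in compiled form; this text tells all that it offers.
- The arm moves only by the tool send_rows, never from a script. Its argument "rows" is a list of rows, each an object of numbers: "hand": the closure in counts, from 0 (fully open) to 255 (shut); "dx", "dy", "dz": the shift along the world's x, y, z in units of 25 mm (1.0 is 25 mm); "twist": the turn about the world's z in units of 90 degrees (1.0 is 90 degrees). A call has 1 to 12 rows; each row shifts and turns the commanded pose from where the row before left it; what a row does not reach is not made up. A row lasts 1/12 s, in which the tool goes at most 41.7 mm and 7.16 degrees, less where a joint would pass 70% of its speed; a pose out of reach is approached as far as the arm can. A call with a number of a shift or a turn outside -1 to 1 is refused whole. A call with a gripper value outside its range is refused whole. The fingers move at their own pace and stop on an object; "force" is the grip in N (left out, the last holds). Time passes only in rows, so rows that do not move let the fingers close. It gives the time, the measured TCP pose, the force and the opening at its end, in the units of the state.
- manip.sense(): the state, without advancing time (a new reading comes with each control period).
- manip.capture(name): name is "scene" or "top" or "wrist"; returns a dict with "pixels" (420x560x3 uint8, red, green, blue), "vertical_fov" (degrees; the focal length in pixels is half the picture's height over the tangent of half this angle, whatever the lens; pixels are square), "cx", "cy" (the principal point, pixels), "D" ([k1, k2, p1, p2, k3] as OpenCV has them; the pictures are not rectified), "R" (3x3) and "t" (3): a world point X has camera coordinates R X + t; the wrist camera has in their place "hand_eye" (4x4, takes a point from camera to tool coordinates, whose origin is the TCP and whose axes are the tool frame's). Camera axes: x right, y down, z forward; pixel columns grow to the right and rows downward; lengths in m; the calibration is good to about 2 mm. A picture is of the moment at which its call begins: read the wrist's pose just before it. There is no depth.
- manip.hand_in(): hands the job in, once; it reports no verdict.
Trained networks look in a picture, given as the dict that the camera call returned (one of the last four; its "shot" number tells which), for a name from the list of things; names that differ only in an ending like _2 or _b are one class to them, and where a whole thing is asked for, a point or a joint stands for the part that bears it (a point fixed in the world has none). Each returns a list of dicts, best first, with "confidence" (0 to 1); they miss things now and then, are a little off and sometimes report something else, mostly with a low value. They report only what shows in the picture. A call takes as long as a camera call. They do not tell look-alikes from the thing itself.
- manip.look_for(picture, name): "xy" ([column, row] in pixels, amid what is visible of it).
- manip.landmark_of(picture, name): "xy" ([column, row] in pixels: a listed point, or the origin of a listed thing).
The state is a dict: "clock": time; "q": joint angles; "joint_velocities": joint speeds; "joint_torque": joint torques, N m; "position": TCP position; "tcp_rot": TCP orientation; "force": force on the tool from outside, world axes, zero at the start; "ft_torque": the same for the moment, N m; "finger_gap": finger opening in m.
Only numpy, scipy, OpenCV 4.12 (cv2) and the standard library are available. Lean on these libraries where they do the work, as an engineer would, in place of code of your own. Each camera call takes 0.05 s, during which the arm holds its last target.

## Working session

There is one attempt and no reset: what is moved stays moved. The work goes in short steps, Python scripts to look and compute and a tool call to move; the robot and the scene stay as the last step left them, time stands still between calls to the robot, and variables do not carry over. Pictures are saved under pics/ and viewed, and the job is handed in when it is done.

Besides the shell and the picture viewer there is one more tool, called after "Emit:" as name(argument=value, ...), one argument or row to a line, values as JSON. send_rows: Moves the arm, as the interface text tells. Its arguments: {"type":"object","properties":{"rows":{"type":"array","items":{"type":"object","properties":{"hand":{"type":"number"},"dx":{"type":"number","minimum":-1,"maximum":1},"dy":{"type":"number","minimum":-1,"maximum":1},"dz":{"type":"number","minimum":-1,"maximum":1},"twist":{"type":"number","minimum":-1,"maximum":1}}}},"force":{"type":"number"}},"required":["rows"]}

```bash
mkdir -p pics
cat > h.py <<'E'
import numpy as np,cv2
from cell import manip
from scipy.spatial.transform import Rotation as Ro
def K(c):
    f=c['pixels'].shape[0]/2/np.tan(np.radians(c['vertical_fov'])/2)
    return np.array([[f,0,c['cx']],[0,f,c['cy']],[0,0,1.]])
def ext(c,s=None):
    if 'R' in c: return np.array(c['R']),np.array(c['t'])
    H=np.array(c['hand_eye']); T=np.eye(4); T[:3,:3]=Ro.from_euler('xyz',s['tcp_rot']).as_matrix(); T[:3,3]=s['position']
    M=np.linalg.inv(T@H); return M[:3,:3],M[:3,3]
def at_z(c,xy,z,s=None):
    R,t=ext(c,s)
    u=cv2.undistortPoints(np.array([[xy]],float),K(c),np.array(c['D'],float))[0,0]
    o=-R.T@t; d=R.T@np.array([u[0],u[1],1]); return o+d*(z-o[2])/d[2]
def px(c,P,s=None):
    R,t=ext(c,s); return cv2.projectPoints(np.array(P,float).reshape(-1,3),cv2.Rodrigues(R)[0],t,K(c),np.array(c['D'],float))[0][:,0]
def save(c,n,crop=None,sc=1):
    im=c['pixels'][:,:,::-1]
    if crop: im=im[crop[1]:crop[3],crop[0]:crop[2]]
    cv2.imwrite('pics/'+n,cv2.resize(im,None,fx=sc,fy=sc,interpolation=cv2.INTER_CUBIC))
E
python3 - <<'E'
from h import *
print(manip.sense())
for n in('scene','top'):
    c=manip.capture(n); save(c,n+'0.png')
    for k in ['tin','mat','tray','tab_a','tab_b','handle','lip_a','lip_b']:
        for r in manip.landmark_of(c,k)[:3]:
            z={'tin':.004,'mat':0,'tray':0,'tab_a':.032,'tab_b':.032,'handle':.072,'lip_a':.048,'lip_b':.048}[k]
            print(n,k,np.round(r['xy']),round(r['confidence'],2),np.round(at_z(c,r['xy'],z),3))
    for k in ['spray_can','tape_roll','sanding_block','jar','brush','knob_a']:
        for r in manip.landmark_of(c,k)[:3]:
            print(n,k,np.round(r['xy']),round(r['confidence'],2),np.round(at_z(c,r['xy'],0),3))
E
```

```text
{'clock': 0.0, 'q': array([1.22898791e+00, 8.74853918e-02, 1.75109262e-01, 1.65982030e+00,
       4.56974609e-05, 1.57079145e+00]), 'joint_velocities': array([ 0.00297167, -0.0004994 , -0.00109613,  0.0005236 , -0.00143335,
       -0.00025198]), 'joint_torque': array([ 3.47617126e-03, -5.20392931e+01,  4.64799750e+01,  1.64512015e-02,
        1.61510720e-04,  4.92988647e-06]), 'position': array([0.18426504, 0.51796661, 0.2385564 ]), 'tcp_rot': array([-1.60342823,  1.56939548, -1.94523181]), 'force': array([-0.02820186, -0.01209193, -0.08493308]), 'ft_torque': array([-0.01443589,  0.0358397 ,  0.03564502]), 'finger_gap': 0.08506478997687907}
scene tin [363. 243.] 0.62 [0.529 0.215 0.004]
scene tin [405. 246.] 0.62 [0.52  0.327 0.004]
scene mat [370. 243.] 0.85 [0.522 0.234 0.   ]
scene mat [375. 186.] 0.67 [0.318 0.245 0.   ]
scene tray [202. 215.] 0.64 [ 0.507 -0.23   0.   ]
scene tab_a [402. 247.] 0.98 [0.542 0.313 0.032]
scene tab_a [333. 227.] 0.83 [0.511 0.132 0.032]
scene tab_b [402. 247.] 0.98 [0.542 0.313 0.032]
scene tab_b [333. 227.] 0.83 [0.511 0.132 0.032]
scene handle [37
[... 1310 characters left out ...]
.512 0.144 0.048]
top lip_a [114. 219.] 0.92 [0.535 0.315 0.048]
top lip_a [165. 234.] 0.62 [0.502 0.207 0.048]
top lip_b [196. 228.] 0.95 [0.512 0.144 0.048]
top lip_b [114. 219.] 0.92 [0.535 0.315 0.048]
top lip_b [165. 234.] 0.62 [0.502 0.207 0.048]
top spray_can [279. 105.] 0.81 [ 0.786 -0.034  0.   ]
top tape_roll [271. 294.] 0.71 [ 0.373 -0.009  0.   ]
top sanding_block [265. 152.] 0.77 [ 0.68  -0.001  0.   ]
top jar [157. 122.] 0.84 [0.753 0.238 0.   ]
top jar [165. 234.] 0.45 [0.505 0.217 0.   ]
top brush [352. 115.] 0.56 [ 0.76  -0.193  0.   ]
top knob_a [109. 220.] 0.7 [0.538 0.341 0.   ]
top knob_a [164. 237.] 0.6 [0.498 0.218 0.   ]
top knob_a [169. 219.] 0.41 [0.537 0.208 0.   ]
```

View pics/scene0.png

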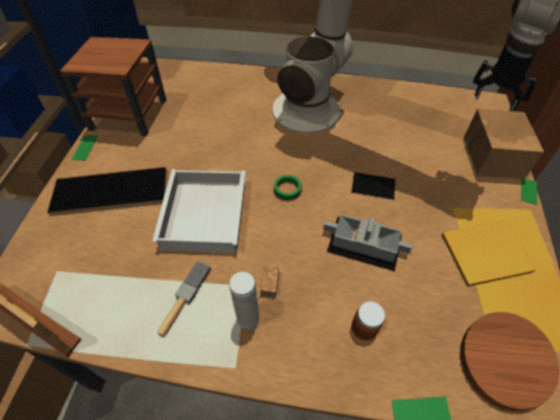

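View pics/top0.png

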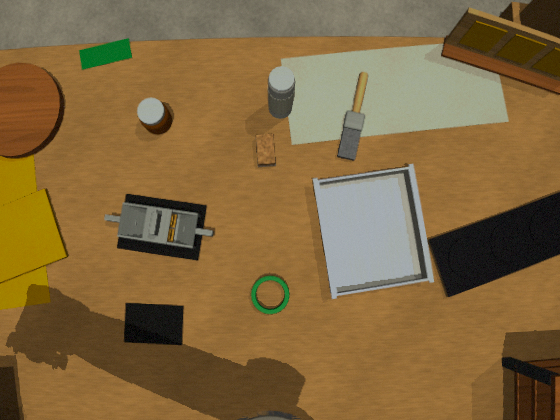

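Run:
```python
from h import *
s=manip.sense(); print(np.round(Ro.from_euler('xyz',s['tcp_rot']).as_matrix(),3))
c=manip.capture('top'); save(c,'topcrop.png',(80,170,240,360),4)
c=manip.capture('scene'); save(c,'scenecrop.png',(300,160,440,280),5)
```

```text
[[ 0.     0.335  0.942]
 [-0.     0.942 -0.335]
 [-1.    -0.     0.   ]]
```

View crops.

View pics/topcrop.png

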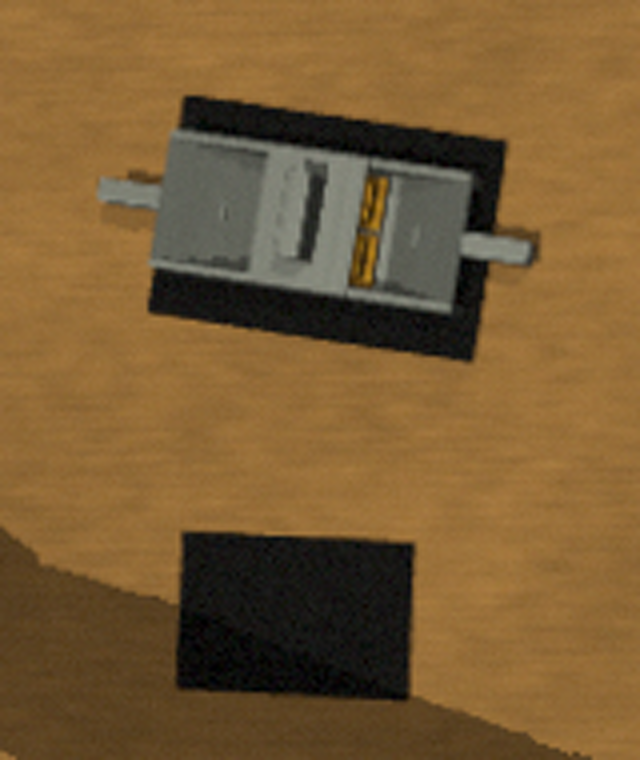

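View pics/scenecrop.png

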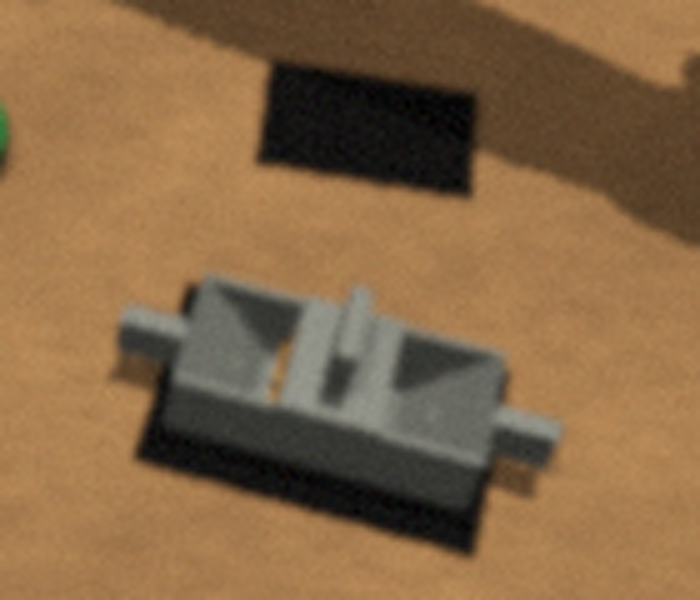

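The top view shows the tin on the larger black mat at about (163,226). The small mat at (154,324) is the look-alike, and the black slab at right (500,245) is a decoy. The crop shows two brass knobs side by side in the compartment facing the tray (world −y). I'll therefore hold the +y tab at (110,219) and pour from the −y end.

Emit:
send_rows(
  rows=[
    {"dx": 0.9,"dy": -0.5,"twist": -0.073,"hand": 0},
    {"dx": 0.9,"dy": -0.5,"twist": -0.073,"hand": 0},
    {"dx": 0.9,"dy": -0.5,"twist": -0.073,"hand": 0},
    {"dx": 0.9,"dy": -0.5,"twist": -0.073,"hand": 0},
    {"dx": 0.9,"dy": -0.5,"twist": -0.073,"hand": 0},
    {"dx": 0.9,"dy": -0.5,"twist": -0.073,"hand": 0},
    {"dx": 0.9,"dy": -0.5,"twist": -0.073,"hand": 0},
    {"dx": 0.9,"dy": -0.5,"twist": -0.073,"hand": 0},
    {"dx": 0.9,"dy": -0.5,"twist": -0.073,"hand": 0},
    {"dx": 0.9,"dy": -0.5,"twist": -0.073,"hand": 0},
    {"dx": 0.9,"dy": -0.5,"twist": -0.073,"hand": 0},
    {"dx": 0.9,"dy": -0.5,"twist": -0.073,"hand": 0},
  ],
)

```text
$.rows[0]: bad value
```

Emit:
send_rows(
  rows=[
    {"hand": 0,"dx": 0.9,"dy": -0.5,"dz": 0,"twist": -0.073},
    {"hand": 0,"dx": 0.9,"dy": -0.5,"dz": 0,"twist": -0.073},
    {"hand": 0,"dx": 0.9,"dy": -0.5,"dz": 0,"twist": -0.073},
    {"hand": 0,"dx": 0.9,"dy": -0.5,"dz": 0,"twist": -0.073},
    {"hand": 0,"dx": 0.9,"dy": -0.5,"dz": 0,"twist": -0.073},
    {"hand": 0,"dx": 0.9,"dy": -0.5,"dz": 0,"twist": -0.073},
  ],
)

```text
clock: 2.1
position: [0.3203, 0.4425, 0.2394]
tcp_rot: [2.156, 1.571, 1.121]
force: [-0.7, 0.1, -0.6]
finger_gap: 0.0854
```

Emit:
send_rows(
  rows=[
    {"hand": 0,"dx": 0.87,"dy": -0.46,"dz": 0,"twist": -0.073},
    {"hand": 0,"dx": 0.87,"dy": -0.46,"dz": 0,"twist": -0.073},
    {"hand": 0,"dx": 0.87,"dy": -0.46,"dz": 0,"twist": -0.073},
    {"hand": 0,"dx": 0.87,"dy": -0.46,"dz": 0,"twist": -0.073},
    {"hand": 0,"dx": 0.87,"dy": -0.46,"dz": 0,"twist": -0.073},
    {"hand": 0,"dx": 0.87,"dy": -0.46,"dz": 0,"twist": -0.073},
    {"hand": 0,"dx": 0.87,"dy": -0.46,"dz": 0,"twist": 0},
    {"hand": 0,"dx": 0.87,"dy": -0.46,"dz": 0,"twist": 0},
    {"hand": 0,"dx": 0.87,"dy": -0.46,"dz": 0,"twist": 0},
    {"hand": 0,"dx": 0.87,"dy": -0.46,"dz": 0,"twist": 0},
    {"hand": 0,"dx": 0,"dy": 0,"dz": 0,"twist": 0},
    {"hand": 0,"dx": 0,"dy": 0,"dz": 0,"twist": 0},
  ],
)

```text
clock: 3.1
position: [0.5376, 0.3275, 0.2387]
tcp_rot: [-1.012, 1.57, -2.732]
force: [-0.7, 0.1, -0.2]
finger_gap: 0.0854
```

Run:
```python
from h import *
s=manip.sense(); c=manip.capture('wrist'); save(c,'w1.png')
print(s['clock'],s['position'],np.round(Ro.from_euler('xyz',s['tcp_rot']).as_matrix(),3), np.round(s['q'],2))
for k,z in [('tab_a',.032),('handle',.072)]:
    for r in manip.landmark_of(c,k)[:3]: print(k,np.round(r['xy']),round(r['confidence'],2),np.round(at_z(c,r['xy'],z,s),4))
P=lambda x,y,z,C,a: np.array([C[0]+x*np.cos(a)-y*np.sin(a),C[1]+x*np.sin(a)+y*np.cos(a),z])
```

```text
3.1 [0.53759031 0.32746317 0.23866852] [[-0.001  0.989 -0.148]
 [-0.    -0.148 -0.989]
 [-1.    -0.001  0.   ]] [0.55 0.29 0.41 1.69 0.   2.27]
tab_a [278. 185.] 0.92 [0.5379 0.3226 0.032 ]
tab_a [276. 333.] 0.78 [0.5059 0.1247 0.032 ]
handle [277. 282.] 0.76 [0.5213 0.2224 0.072 ]
```

View pics/w1.png

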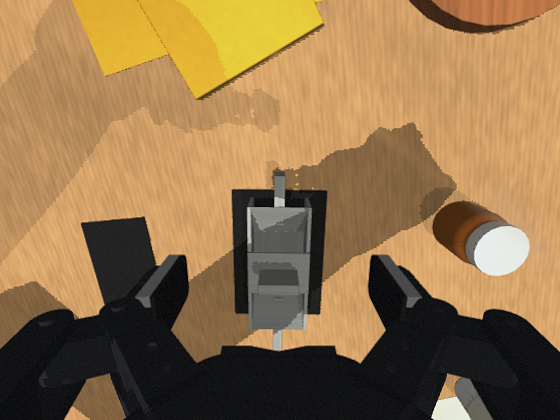

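The wrist view shows the tab at (278,185), centred between the fingers. The two tabs measure 200.4 mm apart (nominal 200), so the fix is good. Descending 5 mm outboard of the grip point.

Emit:
send_rows(
  rows=[
    {"hand": 0,"dx": 0.04,"dy": 0,"dz": -0.87,"twist": 0},
    {"hand": 0,"dx": 0,"dy": 0,"dz": -0.87,"twist": 0},
    {"hand": 0,"dx": 0,"dy": 0,"dz": -0.87,"twist": 0},
    {"hand": 0,"dx": 0,"dy": 0,"dz": -0.87,"twist": 0},
    {"hand": 0,"dx": 0,"dy": 0,"dz": -0.87,"twist": 0},
    {"hand": 0,"dx": 0,"dy": 0,"dz": -0.87,"twist": 0},
    {"hand": 0,"dx": 0,"dy": 0,"dz": -0.87,"twist": 0},
    {"hand": 0,"dx": 0,"dy": 0,"dz": -0.87,"twist": 0},
    {"hand": 0,"dx": 0,"dy": 0,"dz": -0.87,"twist": 0},
    {"hand": 0,"dx": 0,"dy": 0,"dz": -0.87,"twist": 0},
  ],
)

```text
clock: 4.08
position: [0.537, 0.329, 0.0213]
tcp_rot: [2.413, 1.57, 0.696]
force: [0.2, -0.1, 0.1]
finger_gap: 0.0851
```

Emit:
send_rows(
  rows=[
    {"hand": 255,"dx": 0,"dy": 0,"dz": 0,"twist": 0},
    {"hand": 255,"dx": 0,"dy": 0,"dz": 0,"twist": 0},
    {"hand": 255,"dx": 0,"dy": 0,"dz": 0,"twist": 0},
    {"hand": 255,"dx": 0,"dy": 0,"dz": 0,"twist": 0},
    {"hand": 255,"dx": 0,"dy": 0,"dz": 0,"twist": 0},
    {"hand": 255,"dx": 0,"dy": 0,"dz": 0,"twist": 0},
    {"hand": 255,"dx": 0,"dy": 0,"dz": 0,"twist": 0},
    {"hand": 255,"dx": 0,"dy": 0,"dz": 0,"twist": 0},
  ],
  force=100,
)

```text
clock: 4.75
position: [0.5384, 0.3286, 0.0233]
tcp_rot: [2.385, 1.569, 0.666]
force: [-1.4, 0.8, 5.5]
finger_gap: 0.0101
```

Emit:
send_rows(
  rows=[
    {"hand": 255,"dx": 0,"dy": 0,"dz": 0.5,"twist": 0},
    {"hand": 255,"dx": 0,"dy": 0,"dz": 0.5,"twist": 0},
    {"hand": 255,"dx": 0,"dy": 0,"dz": 0.5,"twist": 0},
    {"hand": 255,"dx": 0,"dy": 0,"dz": 0.5,"twist": 0},
    {"hand": 255,"dx": 0,"dy": 0,"dz": 0.5,"twist": 0},
    {"hand": 255,"dx": 0,"dy": 0,"dz": 0,"twist": 0},
  ],
)

```text
clock: 5.25
position: [0.5391, 0.3289, 0.0882]
tcp_rot: [2.266, 1.566, 0.548]
force: [0.8, 0.2, -5.1]
finger_gap: 0.0106
```

Run:
```python
from h import *
s=manip.sense();print(s['position'],s['force'],s['ft_torque'])
c=manip.capture('scene'); save(c,'s1.png',(260,120,460,290),4)
```

```text
[0.53910701 0.32891575 0.08817921] [ 0.75909444  0.19570315 -5.09018105] [ 0.70710511 -0.17857532 -0.02533611]
```

View pics/s1.png

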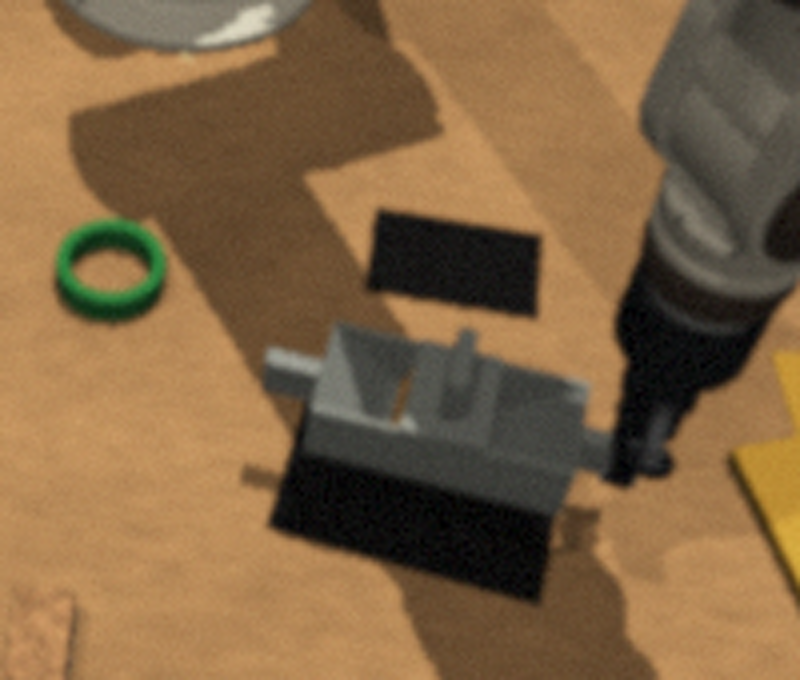

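Emit:
send_rows(
  rows=[
    {"hand": 255,"dx": 0,"dy": -0.3,"dz": 0.6,"twist": 0},
    {"hand": 255,"dx": 0,"dy": -0.5,"dz": 0.8,"twist": 0},
    {"hand": 255,"dx": 0,"dy": -0.6,"dz": 0.8,"twist": 0},
    {"hand": 255,"dx": -0.1,"dy": -0.8,"dz": 0.8,"twist": 0},
    {"hand": 255,"dx": -0.1,"dy": -0.8,"dz": 0.8,"twist": 0},
    {"hand": 255,"dx": -0.1,"dy": -0.8,"dz": 0.8,"twist": 0},
    {"hand": 255,"dx": -0.1,"dy": -0.8,"dz": 0.8,"twist": 0},
    {"hand": 255,"dx": -0.1,"dy": -0.8,"dz": 0.8,"twist": 0},
    {"hand": 255,"dx": -0.1,"dy": -0.8,"dz": 0.8,"twist": 0},
    {"hand": 255,"dx": -0.1,"dy": -0.8,"dz": 0.8,"twist": 0},
    {"hand": 255,"dx": -0.1,"dy": -0.8,"dz": 0.5,"twist": 0},
    {"hand": 255,"dx": -0.1,"dy": -0.8,"dz": 0.2,"twist": 0},
  ],
)

```text
clock: 6.3
position: [0.5154, 0.1123, 0.2985]
tcp_rot: [2.008, 1.569, 0.29]
force: [0.0, 0.3, -5.6]
finger_gap: 0.0104
```

Emit:
send_rows(
  rows=[
    {"hand": 255,"dx": -0.1,"dy": -0.9,"dz": 0,"twist": 0},
    {"hand": 255,"dx": -0.1,"dy": -0.9,"dz": 0,"twist": 0},
    {"hand": 255,"dx": -0.1,"dy": -0.9,"dz": 0,"twist": 0},
    {"hand": 255,"dx": -0.1,"dy": -0.9,"dz": 0,"twist": 0},
    {"hand": 255,"dx": -0.1,"dy": -0.9,"dz": 0,"twist": 0},
    {"hand": 255,"dx": 0,"dy": -0.9,"dz": 0,"twist": 0},
    {"hand": 255,"dx": 0,"dy": -0.9,"dz": 0,"twist": 0},
    {"hand": 255,"dx": 0,"dy": -0.9,"dz": 0,"twist": 0},
    {"hand": 255,"dx": 0,"dy": -0.9,"dz": 0,"twist": 0},
    {"hand": 255,"dx": 0,"dy": -0.9,"dz": 0,"twist": 0},
    {"hand": 255,"dx": 0,"dy": -0.9,"dz": 0,"twist": 0},
    {"hand": 255,"dx": 0,"dy": -0.5,"dz": 0,"twist": 0},
  ],
)

```text
clock: 7.3
position: [0.5024, -0.1487, 0.2959]
tcp_rot: [-1.508, 1.569, 3.056]
force: [0.7, 0.6, -5.7]
finger_gap: 0.0104
```

Emit:
send_rows(
  rows=[
    {"hand": 255,"dx": 0,"dy": -0.7,"dz": 0,"twist": 0},
    {"hand": 255,"dx": 0,"dy": -0.5,"dz": 0,"twist": 0},
    {"hand": 255,"dx": 0,"dy": -0.3,"dz": 0,"twist": 0},
    {"hand": 255,"dx": 0,"dy": 0,"dz": 0,"twist": 0},
    {"hand": 255,"dx": 0,"dy": 0,"dz": 0,"twist": 0},
  ],
)

```text
clock: 7.72
position: [0.5028, -0.1841, 0.2965]
tcp_rot: [-2.269, 1.57, 2.296]
force: [-1.0, 0.4, -5.2]
finger_gap: 0.0106
```

Run:
```python
from h import *
s=manip.sense();print(s['position'],s['force'],s['ft_torque'],s['q'])
c=manip.capture('scene'); save(c,'s2.png',(60,60,400,320),2.3)
```

```text
[ 0.50283166 -0.18405647  0.29652635] [-0.97251388  0.41583746 -5.2297687 ] [ 0.59628719 -0.04071675 -0.03511346] [-3.51092685e-01  8.26269277e-02  2.84042387e-01  1.77293120e+00
  3.87490306e-04  1.36714412e+00]
```

View pics/s2.png

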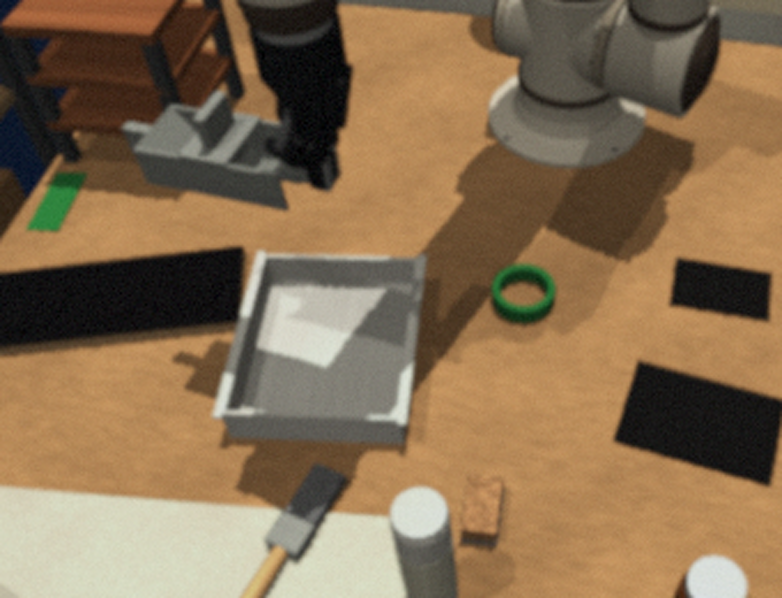

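Emit:
send_rows(
  rows=[
    {"hand": 255,"dx": 0,"dy": 0,"dz": 0,"twist": 0},
    {"hand": 255,"dx": 0,"dy": 0,"dz": 0,"twist": 0},
  ],
  force=60,
)

```text
clock: 7.93
position: [0.5029, -0.1836, 0.2969]
tcp_rot: [2.288, 1.571, 0.571]
force: [-0.3, 0.2, -5.7]
finger_gap: 0.0101
```

Run:
```python
from h import *
s=manip.sense();print(s['finger_gap'],s['force'],s['ft_torque'])
```

```text
0.010103238563408423 [-0.28048459  0.160158   -5.74278441] [ 0.62504734 -0.06551163 -0.05935608]
```

Emit:
send_rows(
  rows=[
    {"hand": 255,"dx": 0,"dy": 0,"dz": 0,"twist": 0},
    {"hand": 255,"dx": 0,"dy": 0,"dz": 0,"twist": 0},
  ],
  force=40,
)

```text
clock: 8.1
position: [0.5029, -0.1839, 0.2969]
tcp_rot: [1.71, 1.571, -0.007]
force: [0.5, -0.4, -4.6]
finger_gap: 0.0102
```

Run:
```python
from h import *
s=manip.sense();print(s['finger_gap'],s['force'],s['ft_torque'])
c=manip.capture('scene'); save(c,'s3.png',(60,60,260,200),3)
```

```text
0.01019597400693934 [ 0.51222041 -0.41363344 -4.56744941] [ 0.6415821  -0.04893319  0.02044615]
```

View pics/s3.png

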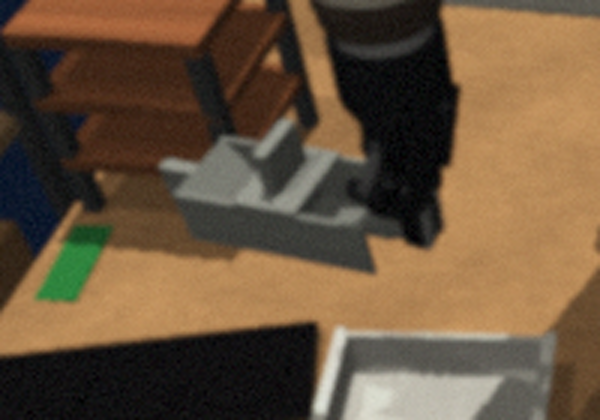

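Still level at 40 N. I'll keep lowering the force in steps.

Emit:
send_rows(
  rows=[
    {"hand": 255,"dx": 0,"dy": 0,"dz": 0,"twist": 0},
    {"hand": 255,"dx": 0,"dy": 0,"dz": 0,"twist": 0},
  ],
  force=28,
)

```text
clock: 8.32
position: [0.5028, -0.1842, 0.2968]
tcp_rot: [-0.997, 1.571, -2.715]
force: [0.6, 0.6, -5.4]
finger_gap: 0.01
```

Run:
```python
from h import *
s=manip.sense();print(s['finger_gap'],s['force'],s['ft_torque'])
```

```text
0.010037793668542004 [ 0.56967288  0.63864104 -5.36520704] [ 0.54058336 -0.11312429 -0.01645459]
```

Emit:
send_rows(
  rows=[
    {"hand": 255,"dx": 0,"dy": 0,"dz": 0,"twist": 0},
    {"hand": 255,"dx": 0,"dy": 0,"dz": 0,"twist": 0},
  ],
  force=20,
)

```text
clock: 8.48
position: [0.5029, -0.1843, 0.2968]
tcp_rot: [0.756, 1.571, -0.961]
force: [0.1, 0.2, -5.7]
finger_gap: 0.0104
```

Run:
```python
from h import *
s=manip.sense();print(s['finger_gap'],s['force'],s['ft_torque'])
c=manip.capture('scene'); save(c,'s4.png',(60,60,260,200),3)
```

```text
0.010426175219863967 [ 0.07907196  0.15917816 -5.72571587] [ 0.56678123 -0.05007075 -0.03220983]
```

View pics/s4.png

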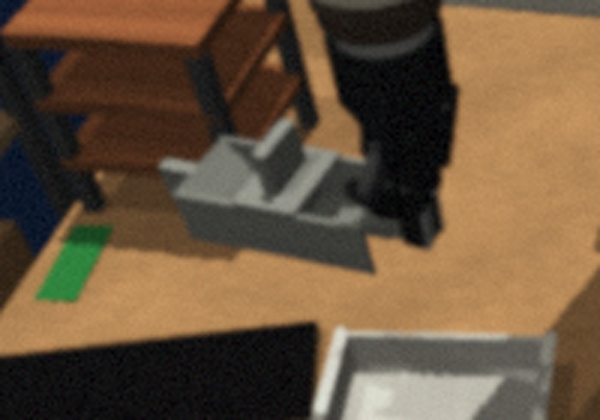

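Even 20 N holds the tin level. I'll lower 30 mm, then ease the finger closure down so the pinch loosens and the tin swings slowly.

Emit:
send_rows(
  rows=[
    {"hand": 255,"dx": 0,"dy": 0,"dz": -0.4,"twist": 0},
    {"hand": 250,"dx": 0,"dy": 0,"dz": -0.4,"twist": 0},
    {"hand": 240,"dx": 0,"dy": 0,"dz": -0.4,"twist": 0},
    {"hand": 235,"dx": 0,"dy": 0,"dz": 0,"twist": 0},
    {"hand": 235,"dx": 0,"dy": 0,"dz": 0,"twist": 0},
  ],
  force=20,
)

```text
clock: 8.95
position: [0.5026, -0.1843, 0.2666]
tcp_rot: [-1.742, 1.57, 2.824]
force: [0.3, -0.2, -5.3]
finger_gap: 0.0103
```

Run:
```python
from h import *
s=manip.sense();print(s['finger_gap'],s['force'],s['ft_torque'])
c=manip.capture('scene'); save(c,'s5.png',(60,60,260,200),3)
```

```text
0.01029014757966568 [ 0.27146807 -0.24393377 -5.30099029] [ 0.52759002 -0.08253228 -0.07738527]
```

View pics/s5.png

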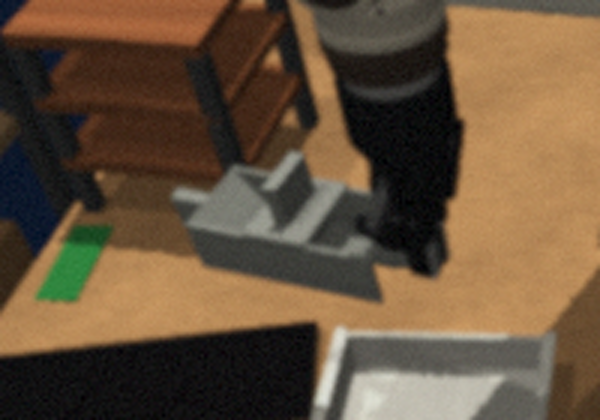

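Emit:
send_rows(
  rows=[
    {"hand": 230,"dx": 0,"dy": 0,"dz": 0,"twist": 0},
    {"hand": 228,"dx": 0,"dy": 0,"dz": 0,"twist": 0},
  ],
)

```text
clock: 9.17
position: [0.5031, -0.1844, 0.2675]
tcp_rot: [1.349, 1.57, -0.368]
force: [-0.2, -1.2, -4.2]
finger_gap: 0.0101
```

Run:
```python
from h import *
s=manip.sense();print(s['finger_gap'],s['force'],s['ft_torque'])
```

```text
0.010074340141337129 [-0.21759777 -1.16741896 -4.21558772] [ 0.53213052 -0.11053119  0.02432064]
```

Emit:
send_rows(
  rows=[
    {"hand": 226,"dx": 0,"dy": 0,"dz": 0,"twist": 0},
    {"hand": 226,"dx": 0,"dy": 0,"dz": 0,"twist": 0},
  ],
)

```text
clock: 9.33
position: [0.503, -0.1844, 0.2671]
tcp_rot: [1.357, 1.57, -0.361]
force: [0.1, -0.2, -5.6]
finger_gap: 0.0102
```

Run:
```python
from h import *
s=manip.sense();print(s['finger_gap'],s['force'],s['ft_torque'])
c=manip.capture('scene'); save(c,'s6.png',(60,60,260,200),3)
```

```text
0.010198103108581751 [ 0.06166885 -0.24172897 -5.55589423] [ 0.61970799 -0.13045648  0.01827262]
```

View pics/s6.png

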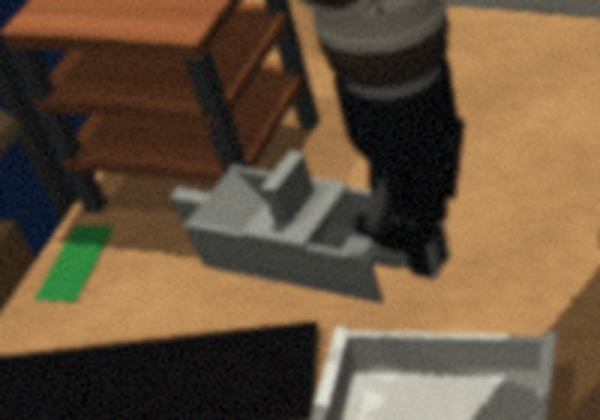

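Emit:
send_rows(
  rows=[
    {"hand": 224,"dx": 0,"dy": 0,"dz": 0,"twist": 0},
    {"hand": 224,"dx": 0,"dy": 0,"dz": 0,"twist": 0},
  ],
)

```text
clock: 9.55
position: [0.5029, -0.1843, 0.2668]
tcp_rot: [1.061, 1.571, -0.657]
force: [-0.3, 0.8, -4.7]
finger_gap: 0.0109
```

Run:
```python
from h import *
s=manip.sense();print(s['finger_gap'],s['force'],s['ft_torque'])
c=manip.capture('scene'); save(c,'s7.png',(60,60,260,200),3)
```

```text
0.010898069568039362 [-0.29094809  0.77221341 -4.73198723] [ 0.52145767 -0.05589535  0.02718024]
```

View pics/s7.png

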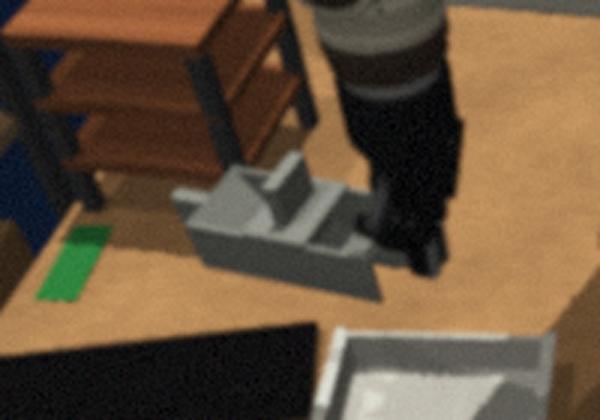

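Emit:
send_rows(
  rows=[
    {"hand": 223,"dx": 0,"dy": 0,"dz": 0,"twist": 0},
    {"hand": 223,"dx": 0,"dy": 0,"dz": 0,"twist": 0},
  ],
)

```text
clock: 9.77
position: [0.5028, -0.1843, 0.2668]
tcp_rot: [-1.731, 1.571, 2.834]
force: [-0.9, -0.7, -5.5]
finger_gap: 0.0107
```

Run:
```python
from h import *
s=manip.sense();print(s['finger_gap'],s['force'],s['ft_torque'])
```

```text
0.01074899899858257 [-0.91104424 -0.65065857 -5.54889584] [ 0.63288244 -0.05787497 -0.01824643]
```

Emit:
send_rows(
  rows=[
    {"hand": 222,"dx": 0,"dy": 0,"dz": 0,"twist": 0},
  ],
)

```text
clock: 9.85
position: [0.5029, -0.1844, 0.2669]
tcp_rot: [0.514, 1.57, -1.203]
force: [0.4, -1.8, -4.1]
finger_gap: 0.0112
```

Run:
```python
from h import *
s=manip.sense();print(s['finger_gap'],s['force'],s['ft_torque'])
c=manip.capture('scene'); save(c,'s8.png',(60,60,260,200),3)
```

```text
0.011178597986573068 [ 0.44049525 -1.83889339 -4.1294239 ] [ 0.33320269 -0.10532647 -0.06874496]
```

View pics/s8.png

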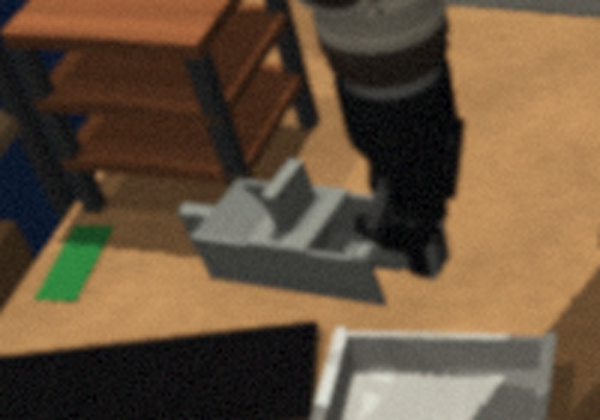

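The tin starts tilting at count 222 (far tab at crop (190,212), a bit lower). I'll alternate with 223 as a brake so it goes down slowly.

Emit:
send_rows(
  rows=[
    {"hand": 223,"dx": 0,"dy": 0,"dz": 0,"twist": 0},
  ],
)

```text
clock: 9.98
position: [0.5029, -0.1844, 0.2669]
tcp_rot: [0.56, 1.57, -1.158]
force: [0.4, -1.7, -4.6]
finger_gap: 0.0113
```

Run:
```python
from h import *
s=manip.sense();print(s['finger_gap'],s['force'],s['ft_torque'])
c=manip.capture('scene'); save(c,'s9.png',(60,60,260,200),3)
```

```text
0.011289617688603567 [ 0.38541473 -1.72449087 -4.60529354] [ 0.34361655 -0.05301574 -0.00282397]
```

View pics/s9.png

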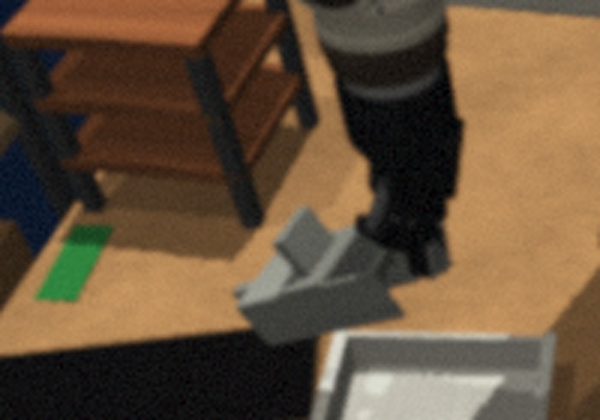

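Emit:
send_rows(
  rows=[
    {"hand": 224,"dx": 0,"dy": 0,"dz": 0,"twist": 0},
  ],
)

```text
clock: 10.12
position: [0.5028, -0.1843, 0.2667]
tcp_rot: [-1.675, 1.571, 2.89]
force: [-0.8, -5.3, -7.6]
finger_gap: 0.0113
```

Run:
```python
from h import *
s=manip.sense();print(s['finger_gap'],s['force'],s['ft_torque'])
c=manip.capture('scene'); save(c,'s10.png',(60,60,260,230),3)
```

```text
0.011252273097663114 [-0.80214044 -5.34058016 -7.5511274 ] [-0.09355966  0.02853653  0.0267055 ]
```

View pics/s10.png

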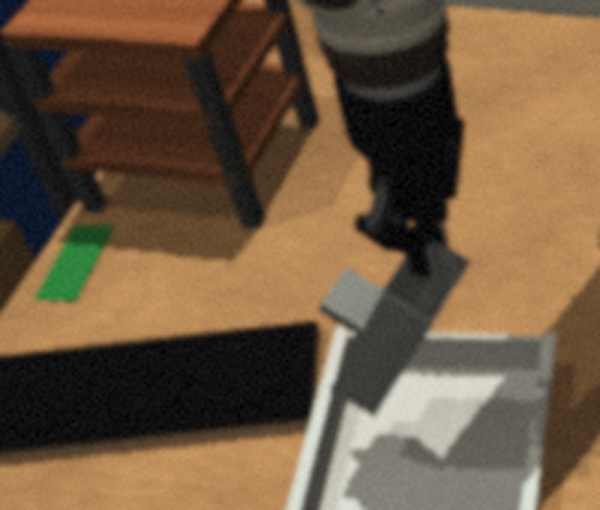

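Emit:
send_rows(
  rows=[
    {"hand": 227,"dx": 0,"dy": 0,"dz": 0,"twist": 0},
    {"hand": 235,"dx": 0,"dy": 0,"dz": 0,"twist": 0},
  ],
)

```text
clock: 10.33
position: [0.5029, -0.1841, 0.2667]
tcp_rot: [-2.785, 1.57, 1.781]
force: [-0.3, 1.4, -1.8]
finger_gap: 0.0112
```

Run:
```python
from h import *
s=manip.sense();print(s['finger_gap'],s['force'],s['ft_torque'])
c=manip.capture('scene'); save(c,'s11.png',(60,60,260,230),3)
```

```text
0.011239022688084296 [-0.25605286  1.41495827 -1.75975477] [ 0.37493733 -0.04371758 -0.06282633]
```

View pics/s11.png

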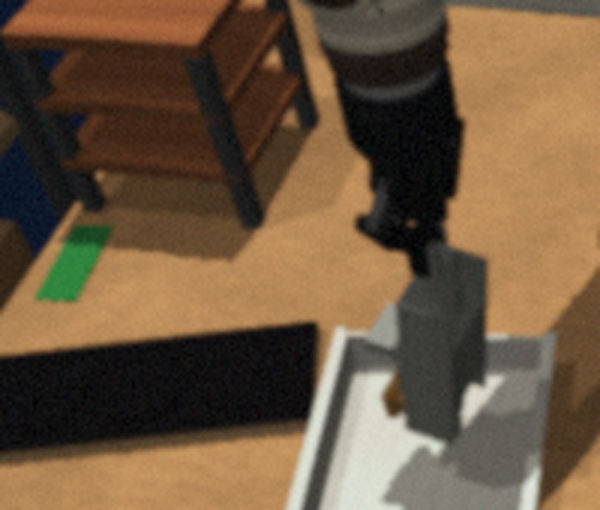

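The tin is past 90° and a knob is leaving it at crop (390,395). Now to firm the grip and wait.

Emit:
send_rows(
  rows=[
    {"hand": 255,"dx": 0,"dy": 0,"dz": 0,"twist": 0},
    {"hand": 255,"dx": 0,"dy": 0,"dz": 0,"twist": 0},
    {"hand": 255,"dx": 0,"dy": 0,"dz": 0,"twist": 0},
    {"hand": 255,"dx": 0,"dy": 0,"dz": 0,"twist": 0},
    {"hand": 255,"dx": 0,"dy": 0,"dz": 0,"twist": 0},
  ],
  force=80,
)

```text
clock: 10.8
position: [0.5029, -0.1844, 0.2669]
tcp_rot: [0.872, 1.571, -0.846]
force: [0.0, -0.6, -3.1]
finger_gap: 0.0103
```

Run:
```python
from h import *
s=manip.sense();print(s['finger_gap'],s['force'],s['ft_torque'])
c=manip.capture('scene'); save(c,'s12.png',(60,60,260,230),3)
c=manip.capture('top'); save(c,'t12.png',(280,140,460,320),3)
```

```text
0.01032823176395082 [ 0.03303013 -0.62854503 -3.097852  ] [ 0.06099659 -0.02636287  0.01792428]
```

View pics/s12.png

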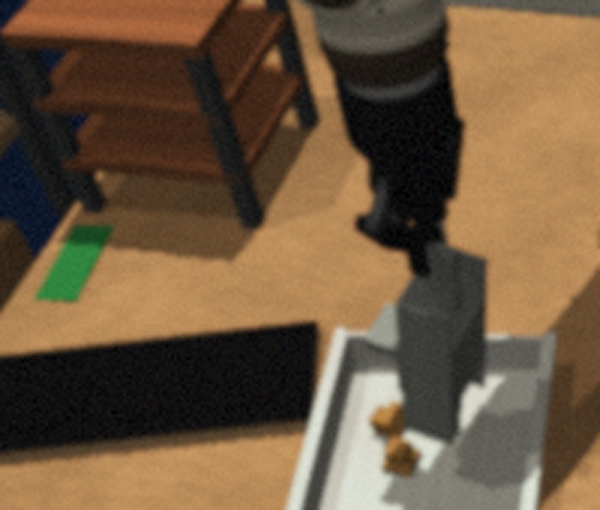

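View pics/t12.png

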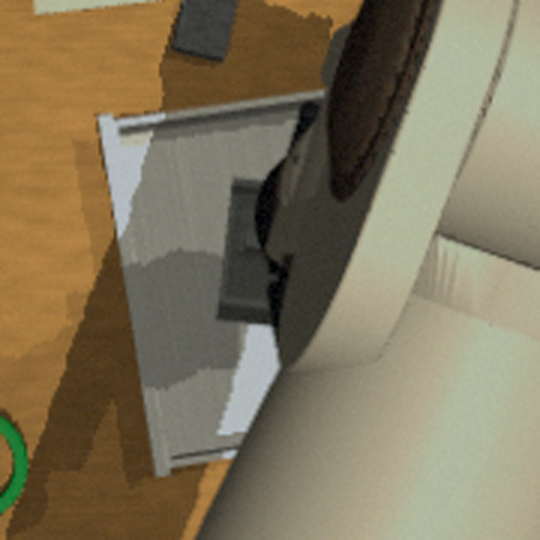

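Both knobs lie in the tray, at crop (388,420) and (402,458). The tin hangs at roughly 95°. To lay it back I'll brace its lower end against the inside of the tray's +y wall and walk the grip in +y, with a light grip, which turns it back. First I lower it and align it with the tray.

Emit:
send_rows(
  rows=[
    {"hand": 255,"dx": 0,"dy": 0,"dz": -0.4,"twist": 0.065},
    {"hand": 255,"dx": 0,"dy": 0,"dz": -0.4,"twist": 0.065},
    {"hand": 255,"dx": 0,"dy": 0,"dz": -0.4,"twist": 0.06},
    {"hand": 255,"dx": 0,"dy": 0,"dz": -0.2,"twist": 0},
    {"hand": 255,"dx": -0.06,"dy": 0.4,"dz": 0,"twist": 0},
    {"hand": 255,"dx": -0.06,"dy": 0.4,"dz": 0,"twist": 0},
    {"hand": 255,"dx": -0.06,"dy": 0.4,"dz": 0,"twist": 0},
  ],
  force=20,
)

```text
clock: 11.48
position: [0.4982, -0.1533, 0.2324]
tcp_rot: [1.482, 1.57, 0.06]
force: [-0.0, 0.8, -3.0]
finger_gap: 0.0107
```

Run:
```python
from h import *
s=manip.sense();print(s['finger_gap'],s['force'],s['ft_torque'])
c=manip.capture('scene'); save(c,'s13.png',(100,80,300,250),3)
```

```text
0.010707829355732928 [-0.01161344  0.79545147 -3.01770095] [ 0.0083073  -0.04957937 -0.02707905]
```

View pics/s13.png

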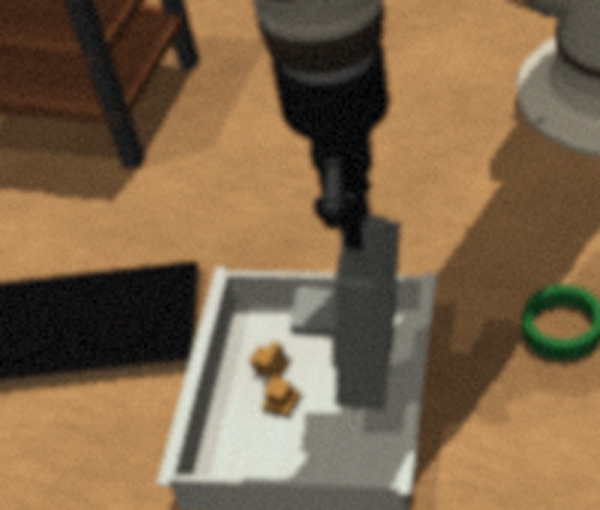

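Emit:
send_rows(
  rows=[
    {"hand": 255,"dx": -0.06,"dy": 0.4,"dz": 0,"twist": 0},
    {"hand": 255,"dx": -0.06,"dy": 0.4,"dz": 0,"twist": 0},
    {"hand": 255,"dx": -0.06,"dy": 0.4,"dz": 0,"twist": 0},
    {"hand": 255,"dx": -0.06,"dy": 0.4,"dz": 0,"twist": 0},
  ],
)

```text
clock: 11.87
position: [0.4923, -0.1138, 0.232]
tcp_rot: [0.133, 1.569, -1.287]
force: [0.6, -3.0, -3.7]
finger_gap: 0.0103
```

Run:
```python
from h import *
s=manip.sense();print(s['finger_gap'],s['force'],s['ft_torque'])
c=manip.capture('scene'); save(c,'s14.png',(100,80,300,250),3)
```

```text
0.010259962257382592 [ 0.63777675 -2.95382872 -3.68779721] [-1.08236422 -0.35570707 -0.01909286]
```

View pics/s14.png

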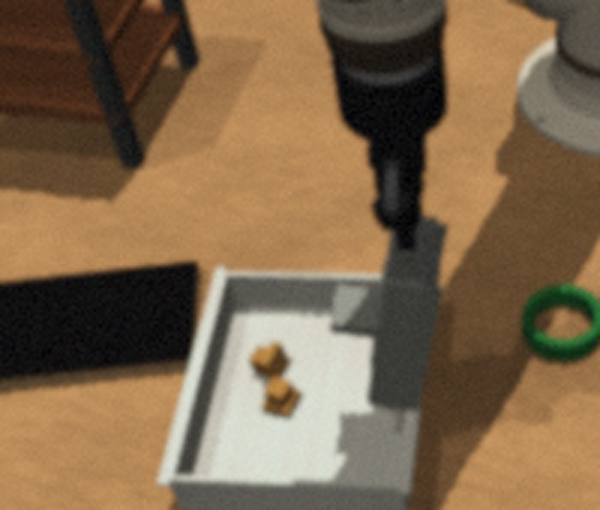

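Emit:
send_rows(
  rows=[
    {"hand": 255,"dx": -0.07,"dy": 0.46,"dz": 0,"twist": 0},
    {"hand": 255,"dx": -0.07,"dy": 0.46,"dz": -0.05,"twist": 0},
    {"hand": 255,"dx": -0.07,"dy": 0.46,"dz": -0.1,"twist": 0},
    {"hand": 255,"dx": -0.07,"dy": 0.46,"dz": -0.15,"twist": 0},
    {"hand": 255,"dx": -0.07,"dy": 0.46,"dz": -0.2,"twist": 0},
  ],
)

```text
clock: 12.33
position: [0.4835, -0.0558, 0.2194]
tcp_rot: [1.11, 1.57, -0.309]
force: [0.6, -2.6, 1.4]
finger_gap: 0.0104
```

Run:
```python
from h import *
s=manip.sense();print(s['finger_gap'],s['force'],s['ft_torque'])
c=manip.capture('scene'); save(c,'s15.png',(100,80,300,250),3)
```

```text
0.010352418948133586 [ 0.58311447 -2.64853018  1.39036956] [-1.48798422 -0.08517931 -0.0343142 ]
```

View pics/s15.png

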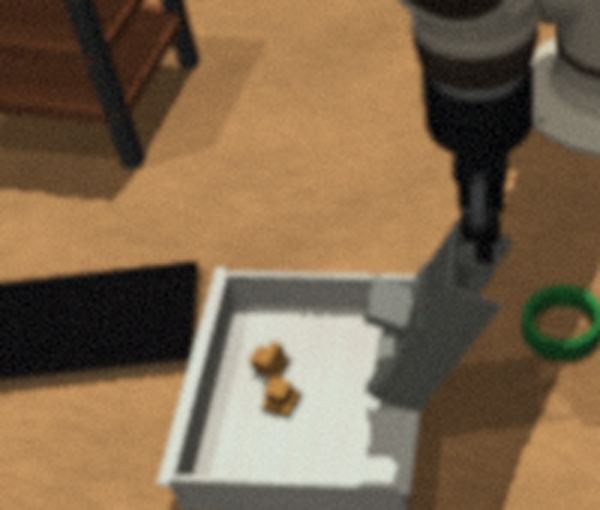

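Emit:
send_rows(
  rows=[
    {"hand": 255,"dx": -0.06,"dy": 0.41,"dz": -0.21,"twist": 0},
    {"hand": 255,"dx": -0.06,"dy": 0.41,"dz": -0.21,"twist": 0},
    {"hand": 255,"dx": -0.06,"dy": 0.41,"dz": -0.21,"twist": 0},
    {"hand": 255,"dx": -0.06,"dy": 0.41,"dz": -0.21,"twist": 0},
    {"hand": 255,"dx": -0.05,"dy": 0.36,"dz": -0.34,"twist": 0},
    {"hand": 255,"dx": -0.05,"dy": 0.36,"dz": -0.34,"twist": 0},
    {"hand": 255,"dx": -0.05,"dy": 0.36,"dz": -0.34,"twist": 0},
    {"hand": 255,"dx": -0.05,"dy": 0.36,"dz": -0.34,"twist": 0},
  ],
)

```text
clock: 13.05
position: [0.4726, 0.0217, 0.1643]
tcp_rot: [2.295, 1.569, 0.876]
force: [0.8, 0.6, 3.1]
finger_gap: 0.0104
```

Run:
```python
from h import *
s=manip.sense();print(s['finger_gap'],s['force'],s['ft_torque'])
c=manip.capture('scene'); save(c,'s16.png',(100,80,300,250),3)
```

```text
0.010366556707875988 [0.77838469 0.58592151 3.06869548] [-0.5521082   0.02175776 -0.04453821]
```

View pics/s16.png

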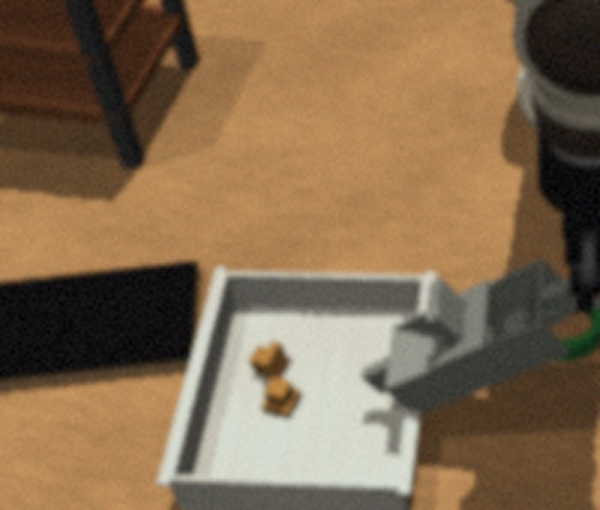

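Emit:
send_rows(
  rows=[
    {"hand": 255,"dx": -0.04,"dy": 0.26,"dz": -0.42,"twist": 0},
    {"hand": 255,"dx": -0.04,"dy": 0.26,"dz": -0.42,"twist": 0},
    {"hand": 255,"dx": -0.04,"dy": 0.26,"dz": -0.42,"twist": 0},
    {"hand": 255,"dx": -0.04,"dy": 0.26,"dz": -0.42,"twist": 0},
    {"hand": 255,"dx": -0.02,"dy": 0.15,"dz": -0.42,"twist": 0},
    {"hand": 255,"dx": -0.02,"dy": 0.15,"dz": -0.42,"twist": 0},
    {"hand": 255,"dx": -0.02,"dy": 0.12,"dz": -0.42,"twist": 0},
  ],
)

```text
clock: 13.68
position: [0.4672, 0.0594, 0.0908]
tcp_rot: [2.784, 1.566, 1.366]
force: [0.3, 12.7, 7.4]
finger_gap: 0.0102
```

Run:
```python
from h import *
s=manip.sense();print(s['finger_gap'],s['force'],s['ft_torque'])
c=manip.capture('scene'); save(c,'s17.png',(150,80,350,250),3)
```

```text
0.010172034850674189 [ 0.25834519 12.72651782  7.41818194] [ 1.47037869  0.02314528 -0.10770614]
```

View pics/s17.png

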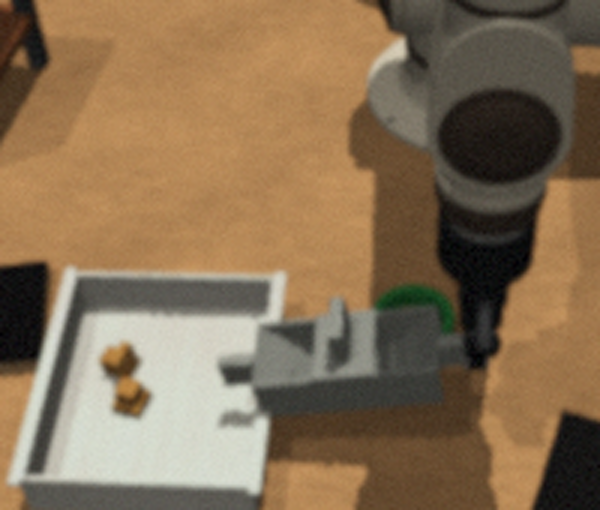

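Emit:
send_rows(
  rows=[
    {"hand": 255,"dx": -0.03,"dy": 0.25,"dz": -0.3,"twist": 0},
    {"hand": 255,"dx": -0.02,"dy": 0.1,"dz": -0.3,"twist": 0},
    {"hand": 255,"dx": 0,"dy": 0.05,"dz": -0.3,"twist": 0},
    {"hand": 255,"dx": 0,"dy": 0,"dz": 0,"twist": 0},
  ],
)

```text
clock: 14.07
position: [0.4649, 0.0672, 0.0664]
tcp_rot: [-1.883, 1.568, 2.981]
force: [-1.1, 2.8, 3.0]
finger_gap: 0.0103
```

Run:
```python
from h import *
s=manip.sense();print(s['finger_gap'],s['force'],s['ft_torque'])
c=manip.capture('scene'); save(c,'s18.png',(150,80,350,250),3)
```

```text
0.010322344026459571 [-1.12935097  2.79556432  2.9558968 ] [-0.17850162 -0.0944957   0.09872207]
```

View pics/s18.png

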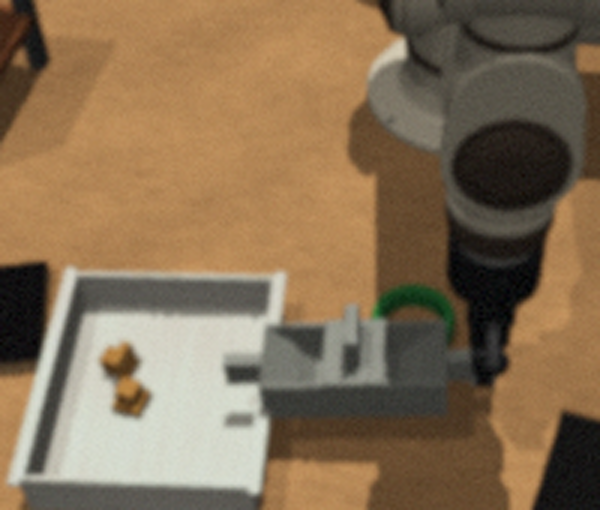

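Emit:
send_rows(
  rows=[
    {"hand": 255,"dx": 0,"dy": 0,"dz": 0,"twist": 0},
    {"hand": 255,"dx": 0,"dy": 0,"dz": 0,"twist": 0},
    {"hand": 255,"dx": 0,"dy": 0,"dz": 0.5,"twist": 0},
    {"hand": 255,"dx": 0,"dy": 0,"dz": 0.7,"twist": 0},
    {"hand": 255,"dx": 0,"dy": 0,"dz": 0.6,"twist": 0},
    {"hand": 255,"dx": 0.24,"dy": 0.5,"dz": 0,"twist": -0.06},
    {"hand": 255,"dx": 0.3,"dy": 0.9,"dz": 0,"twist": -0.065},
    {"hand": 255,"dx": 0.3,"dy": 1,"dz": 0,"twist": -0.065},
    {"hand": 255,"dx": 0.3,"dy": 1,"dz": 0,"twist": 0},
    {"hand": 255,"dx": 0.3,"dy": 1,"dz": 0,"twist": 0},
    {"hand": 255,"dx": 0.3,"dy": 1,"dz": 0,"twist": 0},
    {"hand": 255,"dx": 0.3,"dy": 1,"dz": 0,"twist": 0},
  ],
  force=100,
)

```text
clock: 15.12
position: [0.5172, 0.2278, 0.1141]
tcp_rot: [2.987, 1.57, 1.269]
force: [0.5, -0.0, -1.7]
finger_gap: 0.0102
```

Emit:
send_rows(
  rows=[
    {"hand": 255,"dx": 0.3,"dy": 1,"dz": 0,"twist": 0},
    {"hand": 255,"dx": 0.3,"dy": 1,"dz": 0,"twist": 0},
    {"hand": 255,"dx": 0.3,"dy": 1,"dz": 0,"twist": 0},
    {"hand": 255,"dx": 0.3,"dy": 0.7,"dz": 0,"twist": 0},
    {"hand": 255,"dx": 0,"dy": 0.3,"dz": 0,"twist": 0},
    {"hand": 255,"dx": 0,"dy": 0,"dz": 0,"twist": 0},
  ],
)

```text
clock: 15.62
position: [0.5467, 0.3278, 0.1132]
tcp_rot: [-1.469, 1.57, 3.098]
force: [0.0, -0.5, -2.1]
finger_gap: 0.0101
```

Run:
```python
from h import *
s=manip.sense();print(s['force'],s['ft_torque'],Ro.from_euler('xyz',s['tcp_rot']).as_matrix()[:,1])
c=manip.capture('scene'); save(c,'s19.png',(260,110,460,280),3)
```

```text
[ 0.01586945 -0.46132211 -2.05594668] [ 0.28182777  0.02836242 -0.04134429] [ 9.89369316e-01 -1.45422697e-01 -7.72243156e-04]
```

View pics/s19.png

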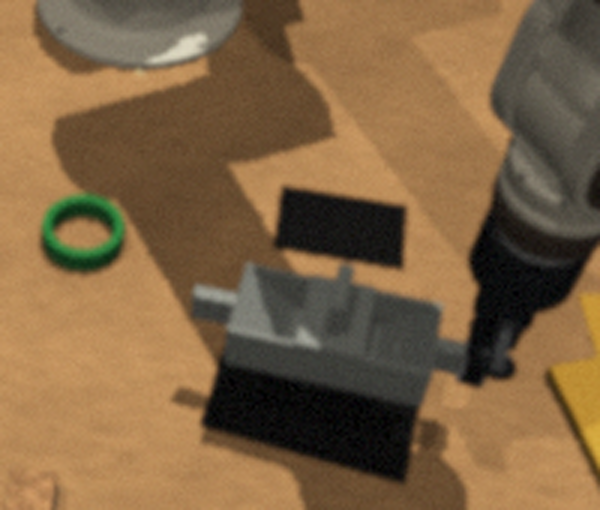

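Emit:
send_rows(
  rows=[
    {"hand": 255,"dx": -0.2,"dy": 0,"dz": -0.5,"twist": 0},
    {"hand": 255,"dx": -0.13,"dy": 0,"dz": -0.6,"twist": 0},
    {"hand": 255,"dx": 0,"dy": 0,"dz": -0.6,"twist": 0},
    {"hand": 255,"dx": 0,"dy": 0,"dz": -0.6,"twist": 0},
    {"hand": 255,"dx": 0,"dy": 0,"dz": -0.5,"twist": 0},
    {"hand": 255,"dx": 0,"dy": 0,"dz": -0.3,"twist": 0},
    {"hand": 255,"dx": 0,"dy": 0,"dz": -0.2,"twist": 0},
    {"hand": 255,"dx": 0,"dy": 0,"dz": -0.1,"twist": 0},
    {"hand": 255,"dx": 0,"dy": 0,"dz": 0,"twist": 0},
  ],
)

```text
clock: 16.42
position: [0.5387, 0.3261, 0.0289]
tcp_rot: [0.629, 1.57, -1.089]
force: [-0.9, -1.9, 3.0]
finger_gap: 0.0103
```

Emit:
send_rows(
  rows=[
    {"hand": 255,"dx": 0,"dy": 0,"dz": -0.1,"twist": 0},
    {"hand": 255,"dx": 0,"dy": 0,"dz": -0.1,"twist": 0},
    {"hand": 255,"dx": 0,"dy": 0,"dz": 0,"twist": 0},
  ],
  force=20,
)

```text
clock: 16.67
position: [0.539, 0.3272, 0.0235]
tcp_rot: [2.49, 1.569, 0.773]
force: [1.5, 1.2, 3.0]
finger_gap: 0.01
```

Run:
```python
from h import *
s=manip.sense();print(s['force'],s['ft_torque'])
c=manip.capture('scene'); save(c,'s20.png',(260,110,460,280),3)
```

```text
[1.48754127 1.22349684 2.97279939] [-0.35998021 -0.01023825  0.01419211]
```

View pics/s20.png

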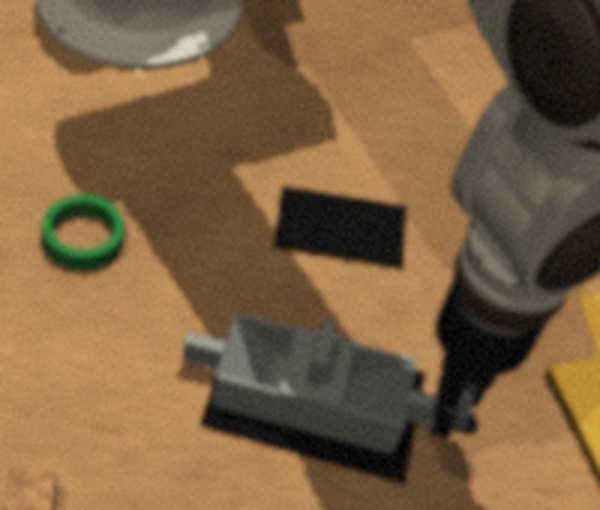

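Emit:
send_rows(
  rows=[
    {"hand": 222,"dx": 0,"dy": 0,"dz": 0,"twist": 0},
    {"hand": 218,"dx": 0,"dy": 0,"dz": 0,"twist": 0},
    {"hand": 200,"dx": 0,"dy": 0,"dz": 0,"twist": 0},
    {"hand": 100,"dx": 0,"dy": 0,"dz": 0,"twist": 0},
    {"hand": 0,"dx": 0,"dy": 0,"dz": 0,"twist": 0},
    {"hand": 0,"dx": 0,"dy": 0,"dz": 0,"twist": 0},
    {"hand": 0,"dx": 0,"dy": 0,"dz": 0,"twist": 0},
    {"hand": 0,"dx": 0,"dy": 0,"dz": 0,"twist": 0},
    {"hand": 0,"dx": 0,"dy": 0,"dz": 0.5,"twist": 0},
    {"hand": 0,"dx": 0,"dy": 0,"dz": 1,"twist": 0},
    {"hand": 0,"dx": 0,"dy": 0,"dz": 1,"twist": 0},
    {"hand": 0,"dx": 0,"dy": 0,"dz": 1,"twist": 0},
  ],
)

```text
clock: 17.72
position: [0.5385, 0.3266, 0.1127]
tcp_rot: [2.318, 1.571, 0.6]
force: [0.3, -0.1, 0.0]
finger_gap: 0.0854
```

Emit:
send_rows(
  rows=[
    {"hand": 0,"dx": 0,"dy": 0,"dz": 1,"twist": 0},
    {"hand": 0,"dx": 0,"dy": 0,"dz": 1,"twist": 0},
    {"hand": 0,"dx": 0,"dy": 0,"dz": 1,"twist": 0},
    {"hand": 0,"dx": 0,"dy": 0,"dz": 1,"twist": 0},
    {"hand": 0,"dx": 0,"dy": 0,"dz": 1,"twist": 0},
    {"hand": 0,"dx": 0,"dy": 0,"dz": 0,"twist": 0},
  ],
)

```text
clock: 18.22
position: [0.5394, 0.3272, 0.2426]
tcp_rot: [2.262, 1.563, 0.544]
force: [0.7, 1.1, 0.0]
finger_gap: 0.0859
```

Run:
```python
from h import *
s=manip.sense(); c=manip.capture('wrist'); save(c,'w2.png')
print(s['clock'],s['position'],s['q'])
for k,z in [('tab_a',.032),('handle',.072),('mat',0)]:
    for r in manip.landmark_of(c,k)[:3]: print(k,np.round(r['xy']),round(r['confidence'],2),np.round(at_z(c,r['xy'],z,s),4))
```

```text
18.2167 [0.53943283 0.32715946 0.2425744 ] [ 5.45180589e-01  2.82913374e-01  4.07838890e-01  1.68775240e+00
 -9.70225384e-06  2.26309696e+00]
tab_a [274. 191.] 0.78 [0.5354 0.316  0.032 ]
tab_a [275. 258.] 0.73 [0.5233 0.2313 0.032 ]
tab_a [277. 335.] 0.58 [0.5092 0.119  0.032 ]
handle [273. 287.] 0.61 [0.5189 0.2157 0.072 ]
mat [123. 262.] 0.93 [0.3166 0.2407 0.    ]
mat [275. 335.] 0.73 [0.5034 0.0937 0.    ]
```

View pics/w2.png

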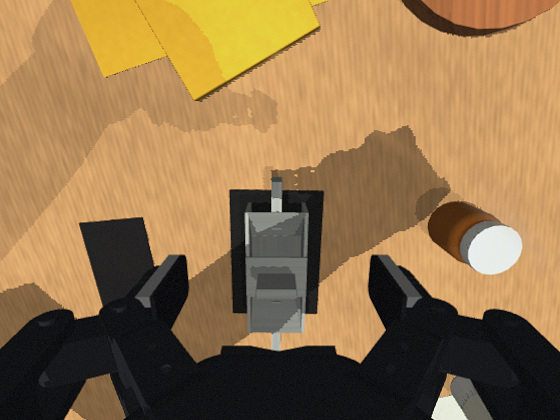

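Tin upright on the mat, handle at about (276,285), roughly 7 mm off its start. Now a quarter turn, and over the handle.

Emit:
send_rows(
  rows=[
    {"hand": 0,"dx": -0.08,"dy": -0.44,"dz": 0,"twist": 0.077},
    {"hand": 0,"dx": -0.08,"dy": -0.44,"dz": 0,"twist": 0.077},
    {"hand": 0,"dx": -0.08,"dy": -0.44,"dz": 0,"twist": 0.077},
    {"hand": 0,"dx": -0.08,"dy": -0.44,"dz": 0,"twist": 0.077},
    {"hand": 0,"dx": -0.08,"dy": -0.44,"dz": 0,"twist": 0.077},
    {"hand": 0,"dx": -0.08,"dy": -0.44,"dz": 0,"twist": 0.077},
    {"hand": 0,"dx": -0.08,"dy": -0.44,"dz": 0,"twist": 0.077},
    {"hand": 0,"dx": -0.08,"dy": -0.44,"dz": 0,"twist": 0.077},
    {"hand": 0,"dx": -0.08,"dy": -0.44,"dz": 0,"twist": 0.077},
    {"hand": 0,"dx": -0.04,"dy": -0.44,"dz": 0,"twist": 0.077},
    {"hand": 0,"dx": 0,"dy": 0,"dz": 0,"twist": 0.077},
    {"hand": 0,"dx": 0,"dy": 0,"dz": 0,"twist": 0.077},
  ],
)

```text
clock: 19.42
position: [0.5191, 0.2158, 0.2347]
tcp_rot: [-2.464, 1.569, -2.725]
force: [-0.2, -0.1, -0.4]
finger_gap: 0.0854
```

Emit:
send_rows(
  rows=[
    {"hand": 0,"dx": 0,"dy": 0,"dz": -0.9,"twist": 0.07},
    {"hand": 0,"dx": 0,"dy": 0,"dz": -0.9,"twist": 0},
    {"hand": 0,"dx": 0,"dy": 0,"dz": -0.9,"twist": 0},
    {"hand": 0,"dx": 0,"dy": 0,"dz": 0,"twist": 0},
  ],
)

```text
clock: 19.75
position: [0.5174, 0.2157, 0.1627]
tcp_rot: [-2.591, 1.563, -2.748]
force: [0.3, -0.9, -0.9]
finger_gap: 0.0855
```

Run:
```python
from h import *
s=manip.sense(); c=manip.capture('wrist'); save(c,'w3.png')
R=Ro.from_euler('xyz',s['tcp_rot']).as_matrix(); print(s['position'],R[:,1],s['q'][5])
for k,z in [('handle',.072)]:
    for r in manip.landmark_of(c,k)[:3]: print(k,np.round(r['xy']),round(r['confidence'],2),np.round(at_z(c,r['xy'],z,s),4))
```

```text
[0.51737732 0.21571991 0.16268351] [ 0.15586579  0.98776899 -0.004276  ] 0.5515472610114933
handle [277. 214.] 0.61 [0.5194 0.2143 0.072 ]
```

View pics/w3.png

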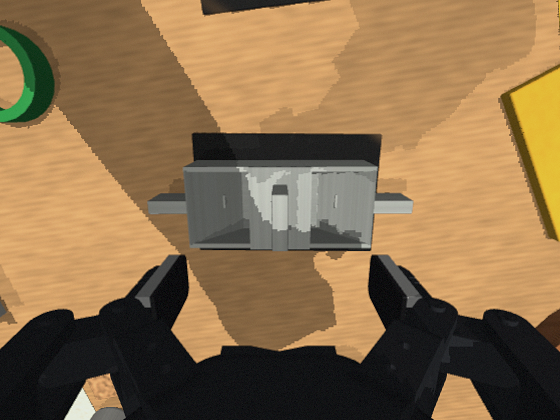

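Emit:
send_rows(
  rows=[
    {"hand": 0,"dx": 0.08,"dy": 0,"dz": -0.8,"twist": 0},
    {"hand": 0,"dx": 0,"dy": 0,"dz": -0.8,"twist": 0},
    {"hand": 0,"dx": 0,"dy": 0,"dz": -0.8,"twist": 0},
    {"hand": 0,"dx": 0,"dy": 0,"dz": -0.8,"twist": 0},
    {"hand": 0,"dx": 0,"dy": 0,"dz": -0.6,"twist": 0},
    {"hand": 0,"dx": 0,"dy": 0,"dz": 0,"twist": 0},
  ],
  force=60,
)

```text
clock: 20.35
position: [0.5208, 0.2163, 0.0716]
tcp_rot: [-2.59, 1.568, -2.746]
force: [0.4, -0.9, 0.4]
finger_gap: 0.0849
```

Emit:
send_rows(
  rows=[
    {"hand": 255,"dx": 0,"dy": 0,"dz": 0,"twist": 0},
    {"hand": 255,"dx": 0,"dy": 0,"dz": 0,"twist": 0},
    {"hand": 255,"dx": 0,"dy": 0,"dz": 0,"twist": 0},
    {"hand": 255,"dx": 0,"dy": 0,"dz": 0,"twist": 0},
    {"hand": 255,"dx": 0,"dy": 0,"dz": 0,"twist": 0},
    {"hand": 255,"dx": 0,"dy": 0,"dz": 0,"twist": 0},
    {"hand": 255,"dx": 0,"dy": 0,"dz": 0,"twist": 0},
    {"hand": 255,"dx": 0,"dy": 0,"dz": 0,"twist": 0},
  ],
)

```text
clock: 21.02
position: [0.5219, 0.2169, 0.074]
tcp_rot: [0.644, 1.57, 0.487]
force: [-0.5, -0.4, 5.7]
finger_gap: 0.0107
```

The grip is about 10 mm high on the handle, so I'll regrip lower.

Emit:
send_rows(
  rows=[
    {"hand": 150,"dx": 0,"dy": 0,"dz": 0,"twist": 0},
    {"hand": 150,"dx": 0,"dy": 0,"dz": 0,"twist": 0},
    {"hand": 150,"dx": 0,"dy": 0,"dz": -0.2,"twist": 0},
    {"hand": 150,"dx": 0,"dy": 0,"dz": -0.2,"twist": 0},
    {"hand": 150,"dx": 0,"dy": 0,"dz": 0,"twist": 0},
    {"hand": 255,"dx": 0,"dy": 0,"dz": 0,"twist": 0},
    {"hand": 255,"dx": 0,"dy": 0,"dz": 0,"twist": 0},
    {"hand": 255,"dx": 0,"dy": 0,"dz": 0,"twist": 0},
    {"hand": 255,"dx": 0,"dy": 0,"dz": 0,"twist": 0},
    {"hand": 255,"dx": 0,"dy": 0,"dz": 0,"twist": 0},
  ],
)

```text
clock: 21.85
position: [0.5215, 0.2167, 0.0632]
tcp_rot: [-2.596, 1.571, -2.752]
force: [0.2, 0.0, -2.7]
finger_gap: 0.0113
```

Emit:
send_rows(
  rows=[
    {"hand": 255,"dx": 0,"dy": 0,"dz": 0.3,"twist": 0},
    {"hand": 255,"dx": 0,"dy": 0,"dz": 0.4,"twist": 0},
    {"hand": 255,"dx": 0,"dy": 0,"dz": 0.4,"twist": 0},
    {"hand": 255,"dx": 0,"dy": 0,"dz": 0.4,"twist": 0},
    {"hand": 255,"dx": 0,"dy": 0,"dz": 0.2,"twist": 0},
    {"hand": 255,"dx": 0,"dy": 0,"dz": 0,"twist": 0},
    {"hand": 255,"dx": 0,"dy": 0,"dz": 0,"twist": 0},
    {"hand": 255,"dx": 0,"dy": 0,"dz": 0,"twist": 0},
  ],
)

```text
clock: 22.52
position: [0.5214, 0.2166, 0.1054]
tcp_rot: [-2.571, 1.57, -2.727]
force: [-0.2, -0.3, -3.2]
finger_gap: 0.0111
```

Emit:
send_rows(
  rows=[
    {"hand": 255,"dx": 0,"dy": 0,"dz": 0,"twist": 0},
    {"hand": 255,"dx": 0,"dy": 0,"dz": 0,"twist": 0},
    {"hand": 255,"dx": 0,"dy": 0,"dz": 0,"twist": 0},
    {"hand": 255,"dx": 0,"dy": 0,"dz": 0,"twist": 0},
  ],
)

```text
clock: 22.85
position: [0.5215, 0.2166, 0.1055]
tcp_rot: [-2.618, 1.57, -2.775]
force: [-0.3, 0.1, -2.7]
finger_gap: 0.0111
```

Emit:
send_rows(
  rows=[
    {"hand": 255,"dx": 0,"dy": 0,"dz": 0,"twist": 0},
    {"hand": 255,"dx": 0,"dy": 0,"dz": 0,"twist": 0},
    {"hand": 255,"dx": 0,"dy": 0,"dz": 0,"twist": 0},
    {"hand": 255,"dx": 0,"dy": 0,"dz": 0,"twist": 0},
  ],
)

```text
clock: 23.18
position: [0.5216, 0.2167, 0.1058]
tcp_rot: [-2.386, 1.571, -2.543]
force: [-0.7, -0.4, -2.4]
finger_gap: 0.0113
```

Emit:
send_rows(
  rows=[
    {"hand": 255,"dx": 0,"dy": 0,"dz": 0,"twist": 0},
    {"hand": 255,"dx": 0,"dy": 0,"dz": 0,"twist": 0},
    {"hand": 255,"dx": 0,"dy": 0,"dz": 0,"twist": 0},
    {"hand": 255,"dx": 0,"dy": 0,"dz": 0,"twist": 0},
  ],
)

```text
clock: 23.52
position: [0.5216, 0.2167, 0.1058]
tcp_rot: [-1.111, 1.571, -1.268]
force: [0.0, 0.2, -2.0]
finger_gap: 0.011
```

Run:
```python
from h import *
s=manip.sense();print(s['clock'],s['force'],s['ft_torque'])
c=manip.capture('scene'); save(c,'s21.png',(260,110,460,280),3)
for i in range(3): manip.capture('scene'); print(manip.sense()['force'])
c=manip.capture('wrist'); save(c,'w4.png')
```

```text
23.5167 [ 0.02247166  0.18771568 -1.98295185] [ 0.01389758 -0.02406961  0.01234572]
[-0.07142412  0.02285459 -2.5119201 ]
[ 0.46164779  0.16974763 -1.7882487 ]
[-0.31448989  1.04026592 -2.84524381]
```

View pics/s21.png

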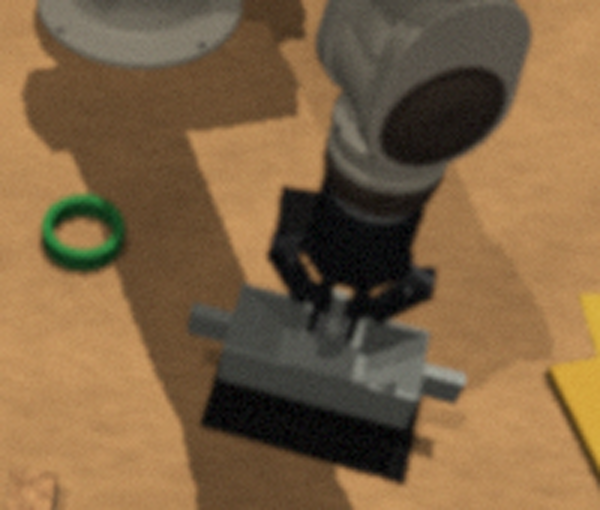

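The mean reading is about 2.5 N (255 g), so the tin is empty. The tin is level and clear of the mat. Setting it down about 5 mm further +y, for the mat's middle.

Emit:
send_rows(
  rows=[
    {"hand": 255,"dx": 0,"dy": 0.1,"dz": -0.4,"twist": 0},
    {"hand": 255,"dx": 0,"dy": 0.1,"dz": -0.4,"twist": 0},
    {"hand": 255,"dx": 0,"dy": 0,"dz": -0.4,"twist": 0},
    {"hand": 255,"dx": 0,"dy": 0,"dz": -0.3,"twist": 0},
    {"hand": 255,"dx": 0,"dy": 0,"dz": -0.15,"twist": 0},
    {"hand": 255,"dx": 0,"dy": 0,"dz": -0.05,"twist": 0},
    {"hand": 255,"dx": 0,"dy": 0,"dz": 0,"twist": 0},
  ],
)

```text
clock: 24.35
position: [0.5213, 0.2216, 0.0631]
tcp_rot: [-2.695, 1.57, -2.852]
force: [-0.2, -0.4, -1.9]
finger_gap: 0.0111
```

Emit:
send_rows(
  rows=[
    {"hand": 255,"dx": 0,"dy": 0,"dz": -0.04,"twist": 0},
    {"hand": 255,"dx": 0,"dy": 0,"dz": -0.04,"twist": 0},
    {"hand": 255,"dx": 0,"dy": 0,"dz": 0,"twist": 0},
  ],
)

```text
clock: 24.6
position: [0.5214, 0.2216, 0.0632]
tcp_rot: [0.645, 1.57, 0.488]
force: [-9.1, -3.1, 15.5]
finger_gap: 0.0117
```

Contact with the mat (15 N). Release gently and rise.

Emit:
send_rows(
  rows=[
    {"hand": 218,"dx": 0,"dy": 0,"dz": 0.04,"twist": 0},
    {"hand": 210,"dx": 0,"dy": 0,"dz": 0,"twist": 0},
    {"hand": 150,"dx": 0,"dy": 0,"dz": 0,"twist": 0},
    {"hand": 0,"dx": 0,"dy": 0,"dz": 0,"twist": 0},
    {"hand": 0,"dx": 0,"dy": 0,"dz": 0,"twist": 0},
    {"hand": 0,"dx": 0,"dy": 0,"dz": 0,"twist": 0},
    {"hand": 0,"dx": 0,"dy": 0,"dz": 0,"twist": 0},
    {"hand": 0,"dx": 0,"dy": 0,"dz": 0.6,"twist": 0},
    {"hand": 0,"dx": 0,"dy": 0,"dz": 1,"twist": 0},
    {"hand": 0,"dx": 0,"dy": 0,"dz": 1,"twist": 0},
    {"hand": 0,"dx": 0,"dy": 0,"dz": 1,"twist": 0},
    {"hand": 0,"dx": 0,"dy": 0,"dz": 1,"twist": 0},
  ],
)

```text
clock: 25.6
position: [0.5215, 0.2216, 0.1784]
tcp_rot: [-2.083, 1.571, -2.24]
force: [-0.1, -0.4, 0.2]
finger_gap: 0.0861
```

Emit:
send_rows(
  rows=[
    {"hand": 0,"dx": -0.6,"dy": 0.6,"dz": 1,"twist": 0},
    {"hand": 0,"dx": -0.8,"dy": 0.8,"dz": 1,"twist": 0},
    {"hand": 0,"dx": -0.8,"dy": 0.8,"dz": 0,"twist": 0},
    {"hand": 0,"dx": -0.8,"dy": 0.8,"dz": 0,"twist": 0},
    {"hand": 0,"dx": -0.8,"dy": 0.8,"dz": 0,"twist": 0},
    {"hand": 0,"dx": -0.8,"dy": 0.8,"dz": 0,"twist": 0},
    {"hand": 0,"dx": -0.8,"dy": 0.8,"dz": 0,"twist": 0},
    {"hand": 0,"dx": -0.8,"dy": 0.8,"dz": 0,"twist": 0},
    {"hand": 0,"dx": -0.8,"dy": 0.8,"dz": 0,"twist": 0},
    {"hand": 0,"dx": -0.8,"dy": 0.8,"dz": 0,"twist": 0},
    {"hand": 0,"dx": -0.8,"dy": 0.8,"dz": 0,"twist": 0},
    {"hand": 0,"dx": 0,"dy": 0,"dz": 0,"twist": 0},
  ],
)

```text
clock: 26.6
position: [0.3038, 0.4393, 0.2271]
tcp_rot: [2.568, 1.57, 2.415]
force: [-0.5, -0.2, -0.2]
finger_gap: 0.0854
```

Run:
```python
from h import *
s=manip.sense();print(s['clock'],s['position'],s['force'])
c=manip.capture('top'); save(c,'t_end.png',(80,60,460,345),2.1)
for k,z in [('tab_a',.032),('handle',.072),('mat',0),('tray',0),('knob_a',.012),('spray_can',0),('tape_roll',0),('sanding_block',0),('jar',0),('brush',0)]:
    for r in manip.landmark_of(c,k)[:3]: print(k,np.round(r['xy']),round(r['confidence'],2),np.round(at_z(c,r['xy'],z),3))
c=manip.capture('scene'); save(c,'s_end.png')
```

```text
26.6 [0.30377523 0.43925551 0.2270877 ] [-0.4598588  -0.19324196 -0.18543996]
tab_a [207. 230.] 0.72 [0.51  0.123 0.032]
tab_a [111. 216.] 0.57 [0.542 0.327 0.032]
handle [155. 223.] 0.74 [0.523 0.223 0.072]
mat [120. 217.] 0.63 [0.543 0.317 0.   ]
mat [153. 324.] 0.6 [0.313 0.243 0.   ]
mat [387. 243.] 0.17 [ 0.476 -0.259  0.   ]
tray [368. 230.] 0.97 [ 0.507 -0.219  0.   ]
knob_a [386. 244.] 0.68 [ 0.475 -0.255  0.012]
knob_a [383. 230.] 0.5 [ 0.505 -0.249  0.012]
spray_can [279. 104.] 0.91 [ 0.788 -0.034  0.   ]
tape_roll [271. 297.] 0.63 [ 0.367 -0.008  0.   ]
sanding_block [265. 150.] 0.93 [ 0.684  0.    -0.   ]
jar [157. 121.] 0.9 [0.755 0.237 0.   ]
brush [354. 116.] 0.75 [ 0.758 -0.198  0.   ]
brush [155. 225.] 0.41 [0.525 0.239 0.   ]
```

View pics/t_end.png

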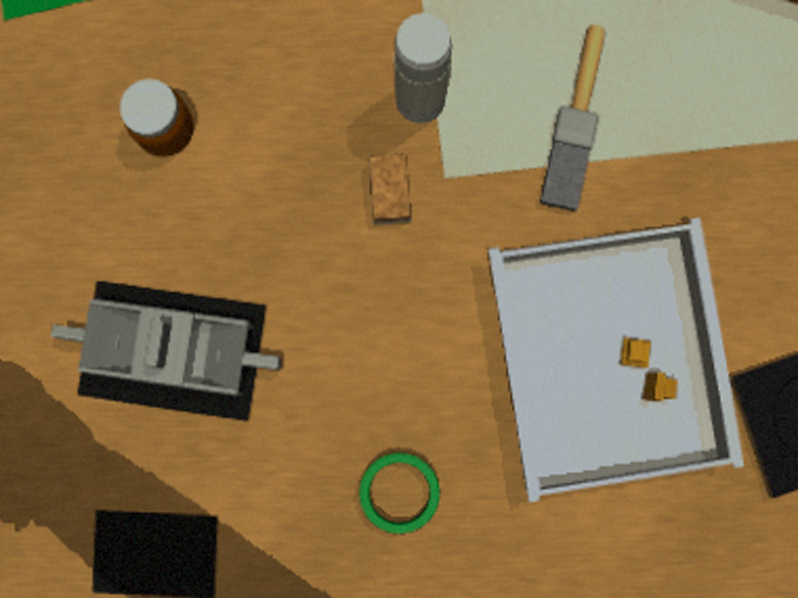

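View pics/s_end.png

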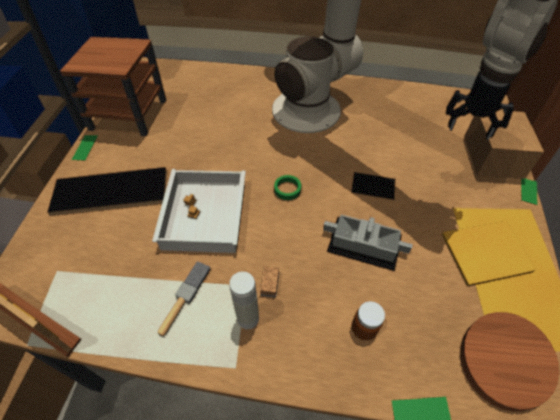

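The top view shows both knobs in the tray at crop (636,352) and (660,386). The tin stands on the larger mat at (165,345), everything else is in place and the gripper is clear.

```bash
python3 -c "
from cell import manip
print(manip.hand_in())"
```

```text
the job is handed in; nothing more can be done
None
```

I emptied the tin in one pour and handed the job in at about 27 s of the 72 s. Both knobs are in the tray and the tin is back on the larger mat.

- **Pour:** Both knobs showed in the compartment facing the tray, so I held the tab at the other end. Since the tool cannot tilt, I loosened the pinch over the tray and the tin swung down past 90°. Both knobs slid out.
- **Return:** I turned the tin level again by bracing its end against the tray wall. Then I stood it on the mat and let go.
- **Weighing:** I lifted the tin level by its handle, about 40 mm up, for over a second. It read about 2.5 N (255 g), with noise from 1.8 to 3.2 N. That matches the empty tin, so I skipped a second pour. The wrist camera also showed both compartments empty.
- **Last checks:**
  - The knobs measured about (0.505, -0.249) and (0.475, -0.255), well inside the tray walls.
  - The tin's handle measured (0.523, 0.223), within a few millimetres of where it started.
  - Bystanders were within about 6 mm of their first readings, which is network noise.
  - The gripper was open and clear of everything.
- **Disagreements:**
  - The first handle grip was about 10 mm too high, so I regripped before lifting.
  - In the last picture the mat detector marked only the near end of the larger mat, so I judged the tin's centring from the picture and its first position.
  - Setting the tin down the last time gave a brief 15 N push on the mat.

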